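# Tip the walnuts from the covered scoop tin into the wide crock

### The arm

A 6-joint arm with a two-finger parallel gripper is mounted at the origin on the work surface. World frame = base frame: x ahead of the robot, y to its left, z up, the work surface at z = 0. Lengths are in m, angles in rad, forces in N, time in s.
With the tool pointing down it reaches from about 0.35 to 0.95 m from the base axis. Payload 17.4 kg.
Tool frame: the origin (TCP) lies at the very end of the fingers, on their centre line; the grasp point (between the pads) lies 19 mm behind it; z points along the fingers, y is the direction in which the jaws open and shut (so a half turn about z gives the same grasp; the last joint's range is limited). The gripper opens to 93 mm and grips with 3 to 60 N. Pads are 15 mm wide; open, the fingers measure 128 mm over their backs; the gripper's body (75 mm by 188 mm) begins 65 mm behind the grasp point.
Start: joints at [1.081, 0.116, 1.442, -0, 1.584, -0.038], TCP at [0.295, 0.607, 0.219] pointing down, gripper open.
Joint ranges: [-2.83, 2.83], [-0.83, 2.19], [0.07, 2.5], [-1.14, 4.28], [0.01, 3], [-2.97, 2.97]. Speed limits (rad/s): [1.89, 1.89, 2.22, 3.14, 3.14, 3.14].

### API

Orientations are given as a rotation vector (axis times angle).
In Python, from station import env, grab_frame, get_calibration, hand_in gives the robot as it stands.
- The arm moves only by the shell command python3 -m inch 'ROWS'. ROWS is JSON, a list of rows, each a list of 3 entries, a list of its own where there are three numbers: the turn, a rotation vector about the tool's x, y, z normalised to -1 to 1, where 1 is pi/2 rad, then the shift along the tool's x, y, z normalised to -1 to 1, where 1 is 1000 mm, then the closure in counts, from 0 (fully open) to 255 (shut). In form: [[[wx, wy, wz], [dx, dy, dz], jaw], ...]. A call has exactly 10 rows; each row is the pose to reach, as a shift and turn from the pose measured when the call began, along the tool's axes at that moment; what a row does not reach only later rows make up. A row lasts 1/10 s, in which the tool goes at most 50 mm and 8.59 degrees, less where a joint would pass 70% of its speed; a pose out of reach is approached as far as the arm can. A call with a number of a shift or a turn outside -1 to 1 is refused whole. A call with a gripper value outside its range is refused whole. The fingers move at their own pace and stop on an object; the grip force is fixed at half the most. Time passes only in rows, so rows that repeat a pose let the fingers close, or fill a call up. It gives the time, the measured TCP pose, the force and the opening at its end, in the units of the state.
- env.observe(): the state, without advancing time (a new reading comes with each control period).
- grab_frame(name): name is "scene" or "top" or "wrist"; returns the picture (480x640x3 uint8, blue, green, red); there is no depth.
- get_calibration(name): a dict with "vfov" (degrees; the focal length in pixels is half the picture's height over the tangent of half this angle, whatever the lens; pixels are square), "cx", "cy" (the principal point, pixels), "T" (4x4, takes a point from camera to world coordinates); the wrist camera has in their place "tool_from_camera" (4x4, takes a point from camera to tool coordinates, whose origin is the TCP and whose axes are the flange's). Camera axes: x right, y up, looking along -z (the intrinsics and any distortion apply to the point x, -y, -z); pixel columns grow to the right and rows downward; lengths in m; the calibration is good to about 2 mm. A picture is of the moment at which its call begins: read the wrist's pose just before it. get_calibration takes no time and is no camera call.
- hand_in(): hands the job in, once; it reports no verdict.
The state is a dict: "clock": time; "q": joint angles; "joint_velocities": joint speeds; "tau": joint torques, N m; "tool_pos": TCP position; "eef_rot": TCP orientation; "wrist_force": force on the tool from outside, world axes, zero at the start; "ft_torque": the same for the moment, N m; "opening": finger opening in m.
Only numpy, scipy, OpenCV 4.12 (cv2) and the standard library are available. Lean on these libraries where they do the work, as an engineer would, in place of code of your own. Each camera call takes 0.05 s, during which the arm holds its last target.

### The job

Carry the scoop tin of walnuts to the steel riser with your fingers pinching its loose lid fully shut, and set it down shut and upright in the middle of the riser, letting go. There slide the lid fully open, let go of it, then lift the tin by its fin, tip all four walnuts into the wide low crock beside the riser and stand the tin back upright in the middle of the riser. Do not carry the tin across with its lid open, and leave the other things on the table where they are.

Things in the scene. Friction and masses are not known exactly. Their poses are not given: they have to be found in the camera images.
- tin: covered steel scoop tin of walnuts, loose, 0.26 kg; box 92 long (x) x 70 wide (y), 49 high to its lid, walls 3, inside 58 wide; origin at the centre of its underside, +x towards its open mouth, z up. The mouth is the whole +x end, with a sloped sill 6 high: nuts stay in while level, roll out when it is tipped down 30 degrees or more. A bridge over the lid carries an upright fin (sizes in mm)
- tin_centre (a point): centre of the tin's box, 24 above its underside, axes as the tin (sizes in mm)
- tin_fin (a point): grip point on the tin's fixed fin, 80 above the underside, right above the tin's centre. The fin is 10 thick (x), 20 wide (y), rises from the bridge (58 above the underside) to 96; the bridge is 10 long in x, 70 wide (sizes in mm)
- lid (a joint): opening of the tin's loose sliding lid in m: 0 shut, 0.042 fully open (stop). It slides towards the tin's +x with only about 0.25 N of friction, cannot come off, starts a little ajar. Its bent-down front lip (3 thick, down to 6 above the underside) shuts the mouth, 46 to 49 ahead of the tin's centre; fully open, nuts fall through the 42 gap between mouth and lip (sizes in mm)
- lid_tab (a point): grip point on the lid's upright tab, 80 above the underside, axes as the tin. The tab is 8 thick (x), 36 wide (y), up to 96 high; with the lid shut it touches the fin's front (point 9 ahead of the fin's): squeezing fin and tab together along x (18 in all) shuts the lid and holds the tin. Wider than the fin by 8 each side, it can be pinched alone along y to slide the lid (0.08 kg) (sizes in mm)
- nut0: walnut, 26 across, 12 g, one of four in the tin; origin at its centre (sizes in mm)
- nut1: walnut, 26 across, 12 g, one of four in the tin; origin at its centre (sizes in mm)
- nut2: walnut, 26 across, 12 g, one of four in the tin; origin at its centre (sizes in mm)
- nut3: walnut, 26 across, 12 g, one of four in the tin; origin at its centre (sizes in mm)
- riser_top (a point): centre of the flat top of the fixed steel riser that stands between two crocks: top 60 above the worktop, 110 deep (x) x 130 long (y); crocks stand off its two y ends, about 185 from centre to centre (sizes in mm)
- crock_rim (a point): centre of the mouth of the wide low beige crock (the one to fill), fixed, 70 high, 150 across outside, 138 inside at the rim and 132 below, floor 6 thick; stands on one or the other side of the riser (sizes in mm)
- tall_crock: narrow tall beige crock, fixed, 100 across, 106 high, on the riser's other side; origin at the centre of its underside. Not to be filled (sizes in mm)
- canister_mid (a point): bystander: plain closed steel canister, 76 across, 85 high; point near its middle (sizes in mm)
- oil_mid (a point): bystander: tall green glass bottle, 54 across, 190 high, in front of the riser; point near its middle (sizes in mm)
- ramekin_mid (a point): bystander: small open white cup, 64 across, 36 high; point near its middle (sizes in mm)
- spice_mid (a point): bystander: amber glass jar with white cap, 52 across, 90 high, behind the riser; point near its middle (sizes in mm)
- mug_mid (a point): bystander: beige mug, 76 across, 85 high, to the right of the crocks; point near its middle (sizes in mm)
- spoon_mid (a point): bystander: wooden spoon lying flat, 260 long, to the left of the crocks; point near its middle (sizes in mm)
Not all that is in view belongs to the job. What is shaped like the part that bears crock_rim but blue, orange or turquoise is not meant.

How it is judged:
By the outcome, as a careful person would: the job done as asked, in the order asked, and still so for the second after the job is handed in, with the robot touching nothing.
It also fails if it takes over 72 s, if anything falls off the work surface, if the arm or the gripper's body presses on something with over 40 N, if the wrist force passes 120 N, or if a joint passes its speed limit or range.

## Working session

There is one attempt and no reset: what is moved stays moved. The work goes in short steps, Python scripts to look and compute and a shell command to move; the robot and the scene stay as the last step left them, time stands still between calls to the robot, and variables do not carry over. Pictures are saved under pics/ and viewed, and the job is handed in when it is done.

```bash
mkdir -p pics; ls
python3 - <<'E'
from station import env, grab_frame, get_calibration
import cv2
s=env.observe();print(s)
for n in ["scene","top","wrist"]:
    c=get_calibration(n);print(n,c)
    cv2.imwrite(f"pics/{n}0.png",grab_frame(n))
E
```

```text
pics
{'clock': 0.0, 'q': array([ 1.08122644e+00,  1.16469269e-01,  1.44221753e+00,  1.35915386e-05,
        1.58399434e+00, -3.78016411e-02]), 'joint_velocities': array([-0.00018544, -0.00071097,  0.00012762,  0.00058777,  0.00047969,
        0.00137324]), 'tau': array([-5.56529121e-03, -7.21255302e+01, -6.22604012e+01,  7.76549242e-02,
        2.37555377e-02, -1.55540633e-04]), 'tool_pos': array([0.29459344, 0.60711411, 0.21794609]), 'eef_rot': array([-7.03549739e-01, -3.06149547e+00,  1.64497867e-03]), 'wrist_force': array([-0.65445993, -0.40582297,  0.58795845]), 'ft_torque': array([ 0.03915443,  0.01756597, -0.0090656 ]), 'opening': 0.09274091430008423}
scene {'vfov': 55.38111863190328, 'cx': 318.76264414786095, 'cy': 234.9686295709444, 'T': array([[ 0.4401936 , -0.66462334,  0.60374283,  1.21199582],
       [ 0.89781881,  0.31659725, -0.30608425, -0.31593343],
       [ 0.01228742,  0.676788  ,  0.73607542,  0.85653575],
       [ 0.        ,  0.        ,  0.        ,  1.        ]])}
top {'vfov': 57.94287411922411, 'cx': 315.28648990910847, 'cy': 247.2937816101276, 'T': array([[-0.01198406,  0.99377121, -0.11079332,  0.479388  ],
       [-0.99992037, -0.01147192,  0.00525877,  0.00497758],
       [ 0.003955  ,  0.11084752,  0.99382956,  1.12570416],
       [ 0.        ,  0.        ,  0.        ,  1.        ]])}
wrist {'vfov': 61.350143414564066, 'cx': 311.87406481346596, 'cy': 234.56401481663522, 'tool_from_camera': array([[ 3.12973120e-04,  9.57865963e-01,  2.87215421e-01,
         8.05050230e-02],
       [ 9.99999950e-01, -2.86481081e-04, -1.34263780e-04,
         3.34183220e-04],
       [-4.63249210e-05,  2.87215449e-01, -9.57866005e-01,
        -1.65760906e-01],
       [ 0.00000000e+00,  0.00000000e+00,  0.00000000e+00,
         1.00000000e+00]])}
```

View pics/scene0.png

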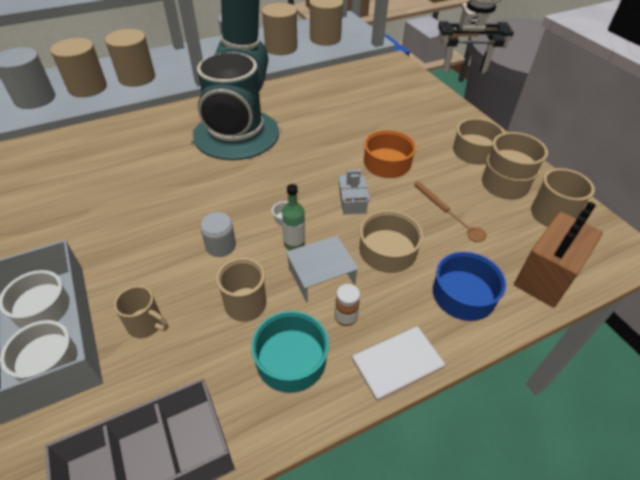

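View pics/top0.png

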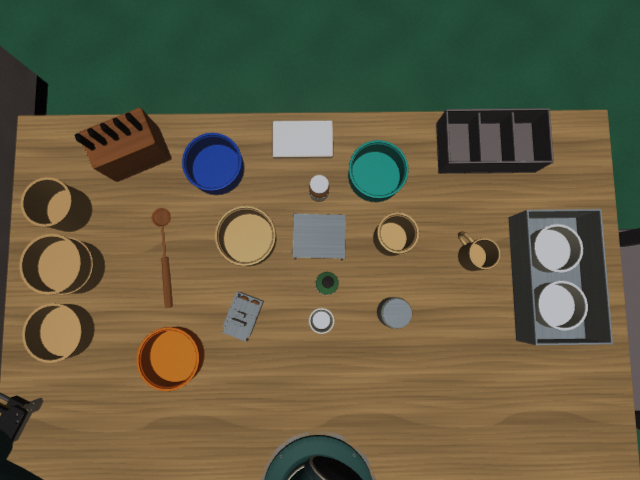

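View pics/wrist0.png

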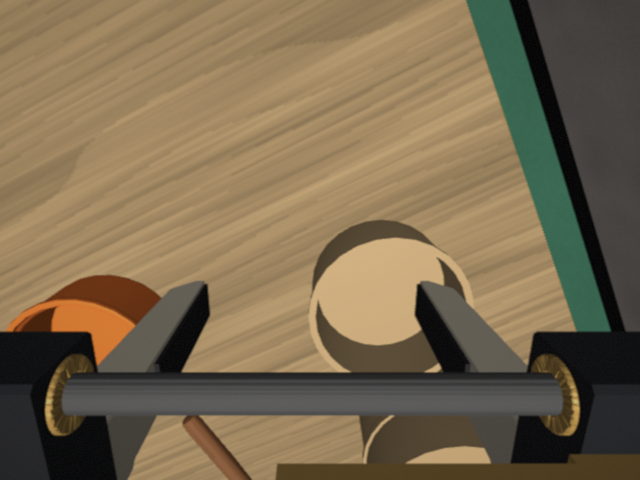

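The top view shows the tin at about (243,316), the riser at (319,236), the wide crock at (246,236) on the riser's +y side, and the tall crock at (397,233). I'll zoom in on these.

```bash
cat > h.py <<'E'
import numpy as np, cv2
from station import env, grab_frame, get_calibration
from scipy.spatial.transform import Rotation as R
def cam(n, s=None):
    c=get_calibration(n); f=240/np.tan(np.radians(c["vfov"])/2)
    if n=="wrist":
        T=np.eye(4);T[:3,:3]=R.from_rotvec(s["eef_rot"]).as_matrix();T[:3,3]=s["tool_pos"];T=T@c["tool_from_camera"]
    else: T=c["T"]
    return f,c["cx"],c["cy"],T
def ray(n,u,v,z,s=None):
    f,cx,cy,T=cam(n,s)
    d=T[:3,:3]@np.array([(u-cx)/f,-(v-cy)/f,-1.]);o=T[:3,3]
    return o+d*(z-o[2])/d[2]
def proj(n,p,s=None):
    f,cx,cy,T=cam(n,s)
    q=T[:3,:3].T@(np.asarray(p,float)-T[:3,3])
    return cx+f*q[0]/-q[2], cy-f*q[1]/-q[2]
def crop(img,x0,y0,x1,y1,k,name):
    o=cv2.resize(img[y0:y1,x0:x1],None,fx=k,fy=k,interpolation=cv2.INTER_CUBIC)
    for x in range((x0//10+1)*10,x1,10): cv2.putText(o,str(x),((x-x0)*k-8,10),0,.33,(0,0,255),1); cv2.line(o,((x-x0)*k,12),((x-x0)*k,18),(0,0,255),1)
    for y in range((y0//10+1)*10,y1,10): cv2.putText(o,str(y),(0,(y-y0)*k+4),0,.33,(0,0,255),1); cv2.line(o,(25,(y-y0)*k),(30,(y-y0)*k),(0,0,255),1)
    cv2.imwrite(name,o)
E
python3 - <<'E'
from h import *
crop(cv2.imread("pics/top0.png"),200,280,290,350,8,"pics/t1.png")
crop(cv2.imread("pics/top0.png"),205,195,355,275,5,"pics/t2.png")
crop(cv2.imread("pics/scene0.png"),320,155,420,225,7,"pics/s1.png")
E
```

```text
(no output)
```

View pics/t1.png

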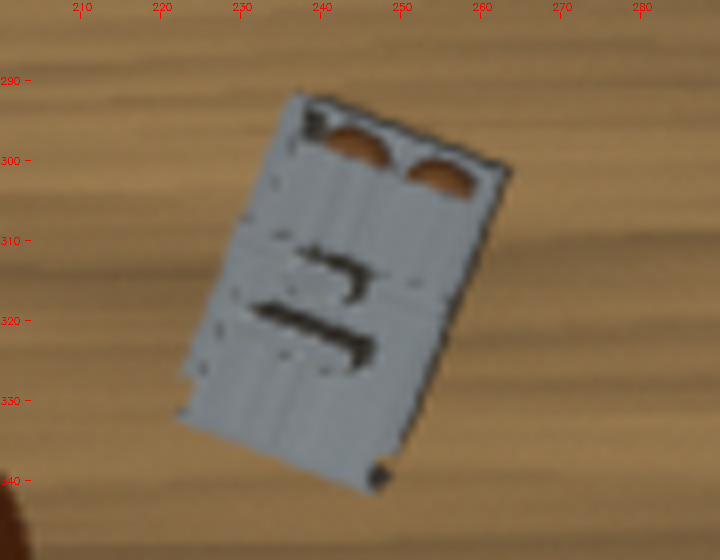

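View pics/t2.png

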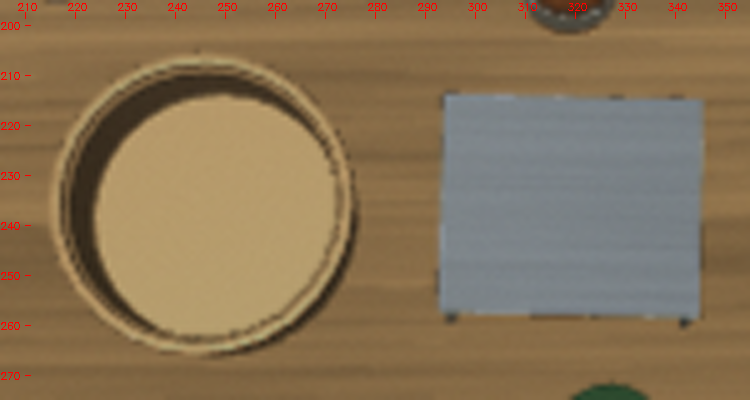

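View pics/s1.png

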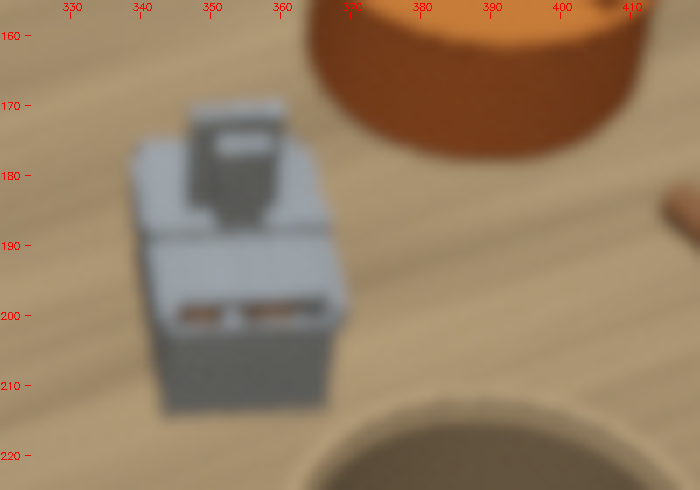

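The tab (wide, about (239,321)) lies below the narrower fin (about (241,313)). The lip end is at lower left, so tin +x points towards world -x/+y. Next I'll compute the numbers.

Run:
```python
from h import *
P=lambda n,u,v,z:print((u,v),z,np.round(ray(n,u,v,z),4))
print("riser");rc=[ray("top",u,v,.06) for u,v in[(294,213.5),(345.5,215),(344.5,258.5),(292.5,257.5)]]
for r in rc:print(r.round(4))
print(np.mean(rc,0),[np.linalg.norm(rc[i]-rc[i-1]) for i in range(4)])
d=rc[0]+rc[1]-rc[2]-rc[3];print("riser yaw x-axis",np.degrees(np.arctan2(d[1],d[0])))
print("crock");P("top",(216+276)/2,(206+265.5)/2,.07)
a=ray("top",215.5,236,.07);b=ray("top",276,236,.07);print(np.linalg.norm(a-b))
print("tin");c=[ray("top",u,v,.049) for u,v in[(236.5,291.5),(264,301)]]
print(c,np.linalg.norm(c[0]-c[1]))
for q in [(223,332),(246.5,341)]:P("top",*q,.049)
for q in [(226,328),(248.5,338)]:P("top",*q,.049)
s=env.observe();print(R.from_rotvec(s["eef_rot"]).as_matrix().round(3))
```

```text
riser
[0.6836 0.0514 0.06  ]
[ 0.6784 -0.077   0.06  ]
[ 0.5695 -0.0724  0.06  ]
[0.5735 0.0558 0.06  ]
[ 0.62627237 -0.01053597  0.06      ] [np.float64(0.11021390362723966), np.float64(0.1285508679745392), np.float64(0.10895029466151826), np.float64(0.12831086052716298)]
riser yaw x-axis -2.3625125412752492
crock
(246.0, 235.75) 0.07 [0.6276 0.1692 0.07  ]
0.14850022351874256
tin
[array([0.49183406, 0.19514083, 0.049     ]), array([0.46773228, 0.12724197, 0.049     ])] 0.0720496356555256
(223, 332) 0.049 [0.3937 0.2273 0.049 ]
(246.5, 341) 0.049 [0.3714 0.1698 0.049 ]
(226, 328) 0.049 [0.4033 0.2201 0.049 ]
(248.5, 338) 0.049 [0.3785 0.165  0.049 ]
[[-0.9    0.437 -0.   ]
 [ 0.437  0.9   -0.001]
 [ 0.    -0.001 -1.   ]]
```

```bash
cat >> h.py <<'E'
def Rdes(yaw,tilt_axis=None,tilt=0):
    """tool z down, tool y at yaw (deg); then world-tilt about axis by deg"""
    y=np.array([np.cos(np.radians(yaw)),np.sin(np.radians(yaw)),0]);z=np.array([0,0,-1.]);x=np.cross(y,z)
    M=np.column_stack([x,y,z])
    if tilt_axis is not None: M=R.from_rotvec(np.radians(tilt)*np.asarray(tilt_axis,float)).as_matrix()@M
    return M
def go(p,M):
    s=env.observe();R0=R.from_rotvec(s["eef_rot"]).as_matrix()
    w=R.from_matrix(R0.T@M).as_rotvec()/(np.pi/2);d=R0.T@(np.asarray(p)-s["tool_pos"])
    print("turn",w.round(4),"shift",d.round(4),"dist",np.linalg.norm(d).round(3),"deg",np.linalg.norm(w)*90)
def pr():
    s=env.observe();M=R.from_rotvec(s["eef_rot"]).as_matrix()
    print(round(s["clock"],2),"p",s["tool_pos"].round(4),"yaw",np.degrees(np.arctan2(M[1,1],M[0,1])).round(2),"z",M[:,2].round(3),"F",s["wrist_force"].round(2),"op",round(s["opening"],4),"q",s["q"].round(3))
    return s
E
python3 - <<'E'
from h import *
go([.4365,.177,.26],Rdes(-20))
print(ray("top",327,283,.19),ray("top",328,282,.19))
E
```

```text
turn [-4.000e-04  4.000e-04  9.346e-01] shift [-0.3154 -0.3251 -0.0416] dist 0.455 deg 84.11481331343066
[ 0.50608387 -0.02425802  0.19      ] [ 0.50820472 -0.02644328  0.19      ]
```

```bash
python3 -m inch '[[[0,0,0.935],[-0.315,-0.325,-0.042],0],[[0,0,0.935],[-0.315,-0.325,-0.042],0],[[0,0,0.935],[-0.315,-0.325,-0.042],0],[[0,0,0.935],[-0.315,-0.325,-0.042],0],[[0,0,0.935],[-0.315,-0.325,-0.042],0],[[0,0,0.935],[-0.315,-0.325,-0.042],0],[[0,0,0.935],[-0.315,-0.325,-0.042],0],[[0,0,0.935],[-0.315,-0.325,-0.042],0],[[0,0,0.935],[-0.315,-0.325,-0.042],0],[[0,0,0.935],[-0.315,-0.325,-0.042],0]]'
python3 - <<'E'
from h import *
s=pr()
im=grab_frame("wrist");cv2.imwrite("pics/w1.png",im)
go([.4365,.177,.26],Rdes(-20))
E
```

```text
clock: 1.15
tool_pos: [0.4373, 0.1731, 0.261]
eef_rot: [2.582, 1.786, -0.0]
wrist_force: [0.3, 0.6, -0.3]
opening: 0.0925
1.15 p [0.4373 0.1731 0.261 ] yaw -20.65 z [ 0.001 -0.001 -1.   ] F [ 0.29  0.59 -0.31] op 0.0925 q [ 0.324 -0.346  1.797 -0.002  1.69   0.684]
turn [ 0.0004  0.0005 -0.0111] shift [ 0.0022 -0.0014  0.0008] dist 0.003 deg 1.0032353609320577
```

View pics/w1.png

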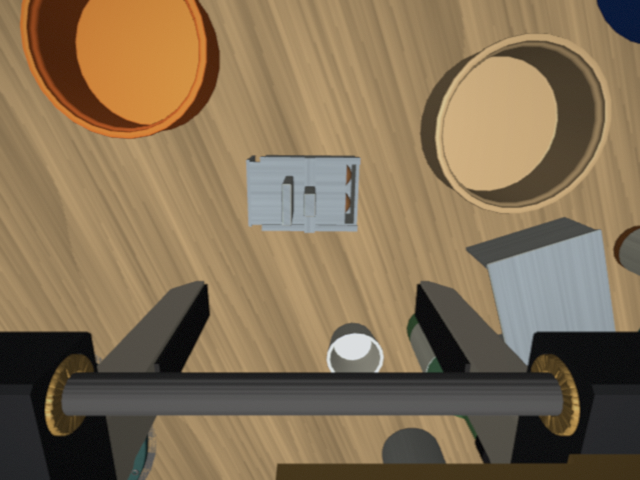

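The wrist view shows the tin at about (303,193), with the tab at (287,200), the fin at (310,202) and the mouth to the left. I'll fit the pose using this view.

Run:
```python
from h import *
crop(cv2.imread("pics/w1.png"),235,145,375,245,5,"pics/w1c.png")
s=env.observe()
import math
for yaw in (160,):
  c=np.array([.4365,.177]);e=np.array([np.cos(np.radians(yaw)),np.sin(np.radians(yaw))]);n=np.array([-e[1],e[0]])
  for nm,a,b,z in [("rear+y",-46,35,49),("rear-y",-46,-35,49),("front+y",46,35,49),("fr-y",46,-35,49),("fin top ctr",0,0,96),("fin+y",0,10,96),("fin-y",0,-10,96)]:
    p=[*(c+e*a/1e3+n*b/1e3),z/1e3];print(nm,np.round(proj("wrist",p,s),1),np.round(proj("top",p),1))
```

```text
rear+y [358.6 233.6] [263.5 301. ]
rear-y [359.8 161. ] [236.9 291.6]
front+y [264.1 235.2] [250.6 336.8]
fr-y [260.3 162.8] [223.7 327.2]
fin top ctr [310.5 210.6] [240.5 314.9]
fin+y [310.7 222.1] [244.5 316.3]
fin-y [310.3 198.9] [236.5 313.5]
```

View pics/w1c.png

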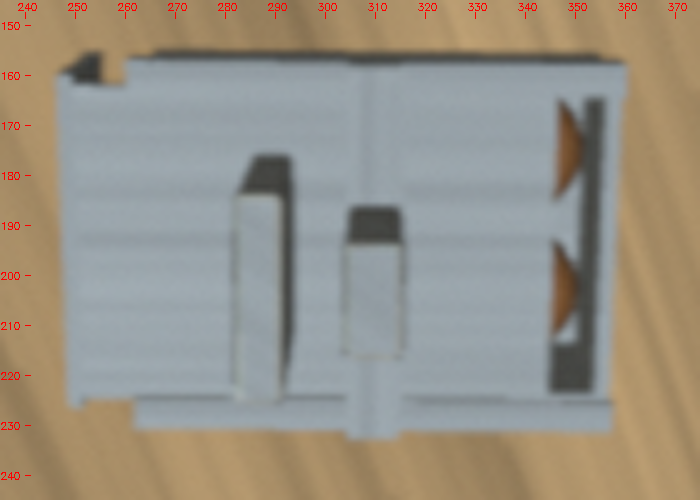

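Run:
```python
from h import *
go([.4337,.1814,.064],Rdes(-20))
```

```text
turn [ 0.0004  0.0005 -0.0111] shift [ 0.0055 -0.0057  0.1967] dist 0.197 deg 1.0032353609320577
```

```bash
python3 -m inch '[[[0,0,-0.011],[0.006,-0.006,0.03],0],[[0,0,-0.011],[0.006,-0.006,0.06],0],[[0,0,-0.011],[0.006,-0.006,0.09],0],[[0,0,-0.011],[0.006,-0.006,0.115],0],[[0,0,-0.011],[0.006,-0.006,0.135],0],[[0,0,-0.011],[0.006,-0.006,0.155],0],[[0,0,-0.011],[0.006,-0.006,0.17],0],[[0,0,-0.011],[0.006,-0.006,0.185],0],[[0,0,-0.011],[0.006,-0.006,0.196],0],[[0,0,-0.011],[0.006,-0.006,0.197],0]]'
python3 - <<'E'
from h import *
s=pr()
im=grab_frame("wrist");cv2.imwrite("pics/w2.png",im)
go([.4337,.1814,.064],Rdes(-20))
E
```

```text
clock: 2.2
tool_pos: [0.4331, 0.182, 0.0624]
eef_rot: [2.573, 1.802, -0.003]
wrist_force: [-0.1, -0.4, 0.5]
opening: 0.093
2.2 p [0.4331 0.182  0.0624] yaw -19.97 z [-0.001 -0.002 -1.   ] F [-0.14 -0.4   0.46] op 0.093 q [ 3.440e-01 -2.580e-01  2.053e+00 -1.000e-03  1.348e+00  6.930e-01]
turn [0.0001 0.0008 0.0001] shift [-0.0005  0.0005 -0.0007] dist 0.001 deg 0.07216302330908737
```

View pics/w2.png

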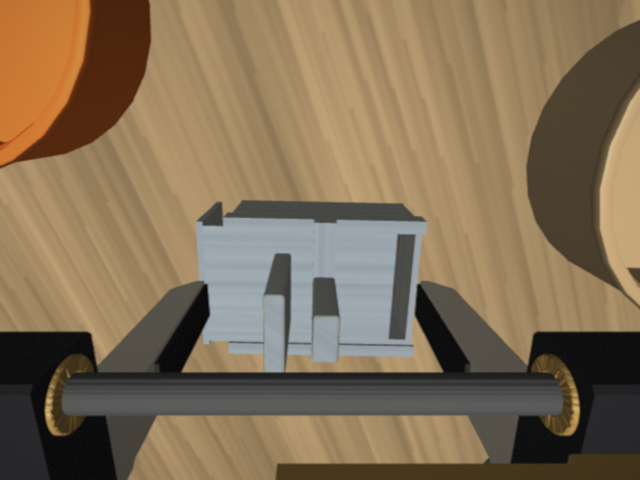

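Run:
```python
from h import *
s=env.observe();M=R.from_rotvec(s["eef_rot"]).as_matrix()
for t in [(0,0),(0,.004),(.0075,0),(-.0075,0),(.005,.004),(-.005,.004)]:
  p=s["tool_pos"]+M@np.array([t[0],t[1],0]);p[2]=.096;print(t,np.round(proj("wrist",p,s),1))
```

```text
(0, 0) [312.4 339.4]
(0, 0.004) [323.1 339.4]
(0.0075, 0) [312.4 321.4]
(-0.0075, 0) [312.4 356.9]
(0.005, 0.004) [323.2 327.5]
(-0.005, 0.004) [323.  351.2]
```

The alignment is good: fin top centre is predicted at (323,339) and seen at (325,338). I'll close the jaws.

```bash
python3 -m inch '[[[0,0,0],[0,0,0],60],[[0,0,0],[0,0,0],120],[[0,0,0],[0,0,0],160],[[0,0,0],[0,0,0],190],[[0,0,0],[0,0,0],210],[[0,0,0],[0,0,0],255],[[0,0,0],[0,0,0],255],[[0,0,0],[0,0,0],255],[[0,0,0],[0,0,0],255],[[0,0,0],[0,0,0],255]]'
python3 - <<'E'
from h import *
s=pr()
im=grab_frame("wrist");cv2.imwrite("pics/w3.png",im)
E
```

```text
clock: 3.25
tool_pos: [0.4336, 0.182, 0.0634]
eef_rot: [2.572, 1.801, -0.001]
wrist_force: [2.0, 0.3, -3.1]
opening: 0.0173
3.25 p [0.4336 0.182  0.0634] yaw -19.99 z [ 0.    -0.001 -1.   ] F [ 1.98  0.27 -3.07] op 0.0173 q [ 3.440e-01 -2.580e-01  2.052e+00 -1.000e-03  1.349e+00  6.930e-01]
```

View pics/w3.png

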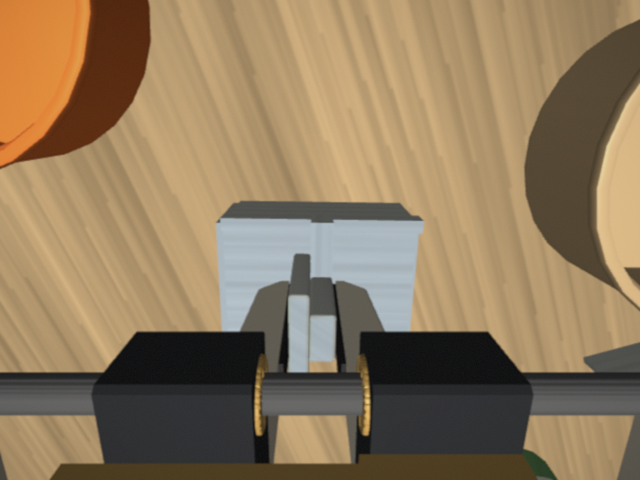

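Shut: tab against fin, lip at the box front, opening 17.3 mm. I'll lift it.

```bash
python3 -m inch '[[[0,0,0],[0,0,-0.005],255],[[0,0,0],[0,0,-0.015],255],[[0,0,0],[0,0,-0.03],255],[[0,0,0],[0,0,-0.05],255],[[0,0,0],[0,0,-0.07],255],[[0,0,0],[0,0,-0.09],255],[[0,0,0],[0,0,-0.11],255],[[0,0,0],[0,0,-0.13],255],[[0,0,0],[0,0,-0.145],255],[[0,0,0],[0,0,-0.155],255]]'
python3 - <<'E'
from h import *
s=pr()
im=grab_frame("wrist");cv2.imwrite("pics/w4.png",im)
go([.62,.13,.225],Rdes(-60))
E
```

```text
clock: 4.3
tool_pos: [0.4337, 0.1823, 0.2201]
eef_rot: [2.572, 1.801, 0.001]
wrist_force: [0.4, 0.1, -5.1]
opening: 0.0171
4.3 p [0.4337 0.1823 0.2201] yaw -19.99 z [ 0.001 -0.001 -1.   ] F [ 0.44  0.13 -5.09] op 0.0171 q [ 3.440e-01 -3.420e-01  1.860e+00 -1.000e-03  1.623e+00  6.930e-01]
turn [ 0.0013 -0.0007  0.4445] shift [ 0.0144  0.1927 -0.0035] dist 0.193 deg 40.008969239963584
```

View pics/w4.png

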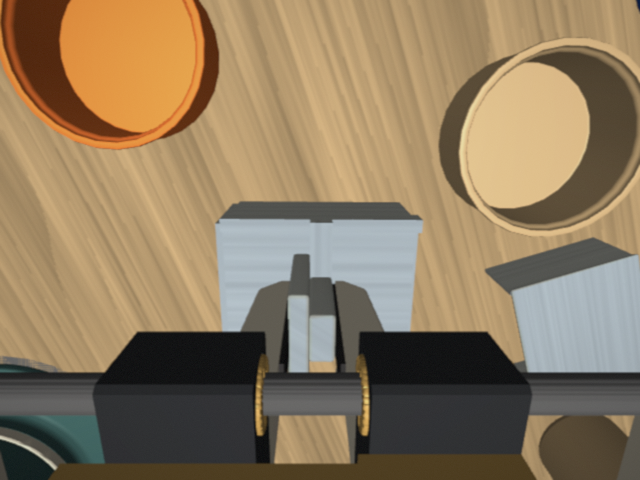

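```bash
python3 -m inch '[[[0,0,0.03],[0.001,0.01,0],255],[[0,0,0.08],[0.003,0.03,0],255],[[0,0,0.13],[0.005,0.055,0],255],[[0,0,0.19],[0.007,0.08,0],255],[[0,0,0.25],[0.009,0.105,0],255],[[0,0,0.31],[0.011,0.13,0],255],[[0,0,0.36],[0.012,0.155,0],255],[[0,0,0.41],[0.014,0.175,0],255],[[0,0,0.435],[0.014,0.188,0],255],[[0,0,0.445],[0.014,0.193,0],255]]'
python3 - <<'E'
from h import *
s=pr()
go([.6263,-.0065,.17],Rdes(-92))
E
```

```text
clock: 5.35
tool_pos: [0.6206, 0.1291, 0.2207]
eef_rot: [3.034, 0.81, 0.001]
wrist_force: [-0.3, 0.0, -4.8]
opening: 0.0173
5.35 p [0.6206 0.1291 0.2207] yaw -60.09 z [ 0.001 -0.001 -1.   ] F [-0.28  0.   -4.76] op 0.0173 q [ 1.650e-01  2.600e-02  1.533e+00 -1.000e-03  1.582e+00  1.214e+00]
turn [ 0.0006 -0.0005  0.3545] shift [-0.0627  0.1204  0.0508] dist 0.145 deg 31.908983794324243
```

```bash
python3 -m inch '[[[0,0,0.02],[-0.004,0.007,0],255],[[0,0,0.06],[-0.012,0.022,0],255],[[0,0,0.1],[-0.02,0.038,0],255],[[0,0,0.15],[-0.029,0.055,0.005],255],[[0,0,0.2],[-0.038,0.072,0.015],255],[[0,0,0.25],[-0.046,0.088,0.025],255],[[0,0,0.29],[-0.053,0.102,0.035],255],[[0,0,0.33],[-0.059,0.113,0.045],255],[[0,0,0.35],[-0.062,0.119,0.05],255],[[0,0,0.355],[-0.063,0.12,0.051],255]]'
python3 - <<'E'
from h import *
s=pr()
cv2.imwrite("pics/w5.png",grab_frame("wrist"));cv2.imwrite("pics/t5.png",grab_frame("top"));im=grab_frame("scene");crop(im,230,170,430,310,4,"pics/s5.png")
go([.6263,-.0065,.126],Rdes(-92))
E
```

```text
clock: 6.35
tool_pos: [0.6253, -0.0068, 0.1694]
eef_rot: [3.14, -0.057, 0.0]
wrist_force: [0.2, -0.7, -4.1]
opening: 0.0175
6.35 p [ 0.6253 -0.0068  0.1694] yaw -92.09 z [ 0.    -0.001 -1.   ] F [ 0.21 -0.67 -4.11] op 0.0175 q [-5.100e-02  2.600e-02  1.616e+00 -1.000e-03  1.499e+00  1.556e+00]
turn [ 0.0003 -0.001   0.0004] shift [0.0004 0.0005 0.0444] dist 0.044 deg 0.1032160872704362
```

View pics/w5.png

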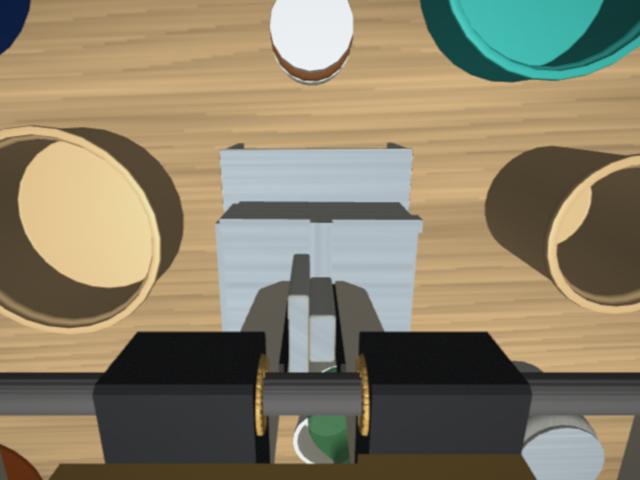

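View pics/s5.png

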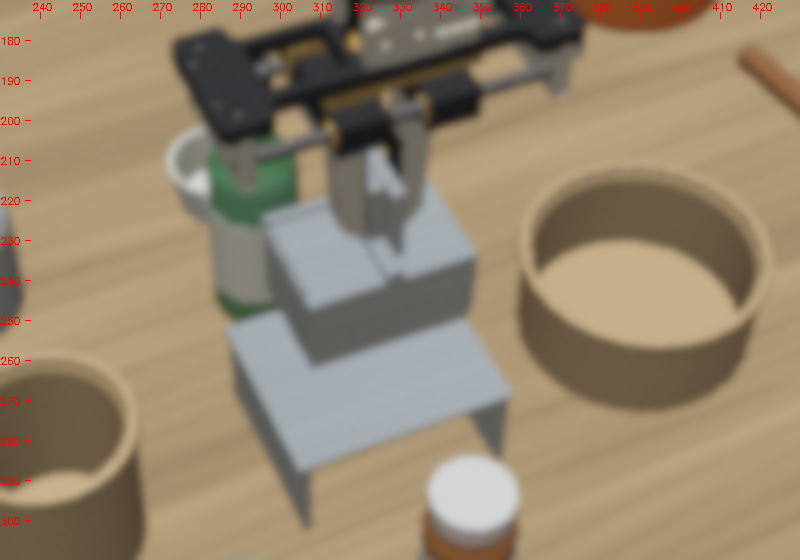

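Run:
```python
from h import *
s=env.observe();M=R.from_rotvec(s["eef_rot"]).as_matrix()
a=ray("wrist",221,150,.06,s);b=ray("wrist",411,150,.06,s);print(a,b,np.linalg.norm(a-b),(a+b)/2)
print("centre",(a+b)/2+[-.055,.0022,0])
# same from scene: far... corners (230,251),(305,288),(357.5,269),(? hidden)
for q in [(287.5,251.5),(304,287.5),(357,268)]: print(ray("scene",*q,.06))
```

```text
[0.68445127 0.05343875 0.06      ] [ 0.68011815 -0.07396203  0.06      ] 0.1274744471654616 [ 0.68228471 -0.01026164  0.06      ]
centre [ 0.62728471 -0.00806164  0.06      ]
[ 0.57402928 -0.0718992   0.06      ]
[ 0.68214707 -0.08042577  0.06      ]
[0.68472025 0.04811289 0.06      ]
```

```bash
python3 -m inch '[[[0,0,0],[0.001,0,0.006],255],[[0,0,0],[0.0015,0,0.014],255],[[0,0,0],[0.0015,0,0.022],255],[[0,0,0],[0.0015,0,0.03],255],[[0,0,0],[0.0015,0,0.036],255],[[0,0,0],[0.0015,0,0.04],255],[[0,0,0],[0.0015,0,0.043],255],[[0,0,0],[0.0015,0,0.0445],255],[[0,0,0],[0.0015,0,0.0455],255],[[0,0,0],[0.0015,0,0.0455],255]]'
python3 -c "
from h import *
pr()"
```

```text
clock: 7.5
tool_pos: [0.6275, -0.006, 0.125]
eef_rot: [3.141, -0.054, 0.003]
wrist_force: [-0.5, -0.9, -4.6]
opening: 0.0176
7.5 p [ 0.6275 -0.006   0.125 ] yaw -91.97 z [ 0.002 -0.001 -1.   ] F [-0.47 -0.94 -4.58] op 0.0176 q [-0.05   0.053  1.662 -0.     1.426  1.555]
```

```bash
python3 -m inch '[[[0,0,0],[0,0,0.001],255],[[0,0,0],[0,0,0.001],255],[[0,0,0],[0,0,0.0015],255],[[0,0,0],[0,0,0.0015],255],[[0,0,0],[0,0,0.002],255],[[0,0,0],[0,0,0.002],255],[[0,0,0],[0,0,0.002],255],[[0,0,0],[0,0,0.002],255],[[0,0,0],[0,0,0.002],255],[[0,0,0],[0,0,0.002],255]]'
python3 -c "
from h import *
pr()"
```

```text
clock: 8.5
tool_pos: [0.6276, -0.0061, 0.1233]
eef_rot: [3.141, -0.054, 0.003]
wrist_force: [-0.2, -1.5, 0.9]
opening: 0.0177
8.5 p [ 0.6276 -0.0061  0.1233] yaw -91.97 z [ 0.002 -0.001 -1.   ] F [-0.16 -1.47  0.94] op 0.0177 q [-0.05   0.054  1.663 -0.     1.422  1.555]
```

```bash
python3 -m inch '[[[0,0,0],[0,0,0],190],[[0,0,0],[0,0,0],150],[[0,0,0],[0,0,0],100],[[0,0,0],[0,0,0],100],[[0,0,0],[0,0,-0.01],100],[[0,0,0],[0,0,-0.03],100],[[0,0,0],[0,0,-0.055],100],[[0,0,0],[0,0,-0.075],100],[[0,0,0],[0,0,-0.09],100],[[0,0,0],[0,0,-0.09],100]]'
python3 - <<'E'
from h import *
s=pr()
cv2.imwrite("pics/w6.png",grab_frame("wrist"));cv2.imwrite("pics/s6f.png",grab_frame("scene"))
E
```

```text
clock: 9.5
tool_pos: [0.6281, -0.0061, 0.2159]
eef_rot: [3.14, -0.054, 0.009]
wrist_force: [-0.4, 0.2, 0.0]
opening: 0.0565
9.5 p [ 0.6281 -0.0061  0.2159] yaw -91.97 z [ 0.006 -0.001 -1.   ] F [-0.35  0.17  0.03] op 0.0565 q [-5.000e-02  1.200e-02  1.555e+00 -1.000e-03  1.569e+00  1.555e+00]
```

View pics/w6.png

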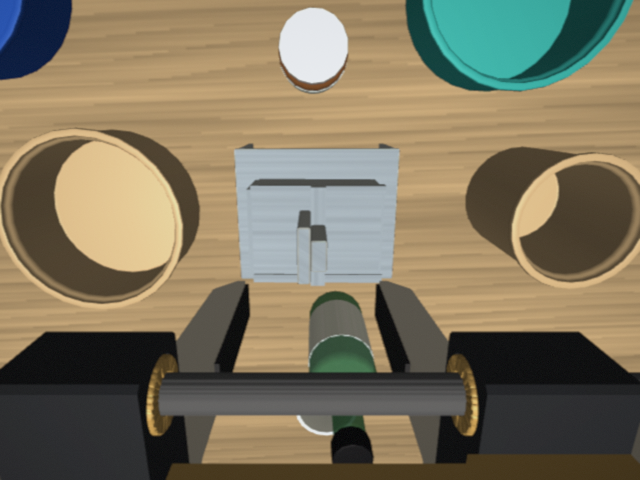

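Run:
```python
from h import *
s=env.observe()
for p in [(.6277,-.0101,.156),(.628,-.0011,.156),(.628+.018,-.0011,.156),(.628-.018,-.0011,.156)]: print(p,np.round(proj("wrist",p,s),1))
crop(cv2.imread("pics/w6.png"),230,130,410,290,4,"pics/w6c.png")
go([.628,-.0011,.20],Rdes(-2))
```

```text
(0.6277, -0.0101, 0.156) [319.5 255.7]
(0.628, -0.0011, 0.156) [304.  255.7]
(0.646, -0.0011, 0.156) [302.8 226. ]
(0.61, -0.0011, 0.156) [305.2 284.1]
turn [ 1.200e-03 -7.000e-04 -9.997e-01] shift [ 0.0005 -0.005   0.0128] dist 0.014 deg 89.96992797689367
```

View pics/w6c.png

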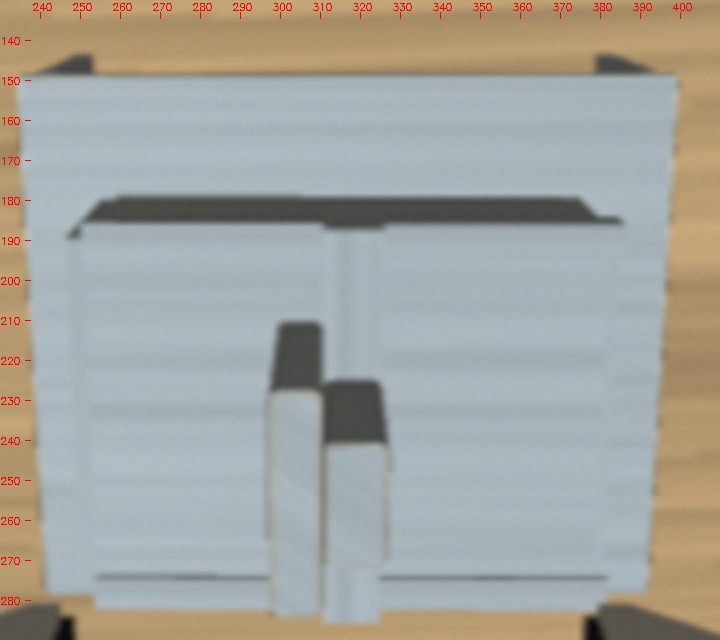

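The tab top runs x 297–310, y 228–284, as predicted: (304, 226–284). The tin stands shut and centred. Next I'll rotate for the tab pinch.

```bash
python3 -m inch '[[[0,0,-0.09],[0,-0.001,0],63],[[0,0,-0.18],[0,-0.002,0],63],[[0,0,-0.27],[0,-0.003,0],63],[[0,0,-0.36],[0,-0.004,0],63],[[0,0,-0.45],[0,-0.005,0],63],[[0,0,-0.54],[0,-0.005,0],63],[[0,0,-0.63],[0,-0.005,0],63],[[0,0,-0.72],[0,-0.005,0],63],[[0,0,-0.81],[0,-0.005,0],63],[[0,0,-0.9],[0,-0.005,0],63]]'
python3 - <<'E'
from h import *
s=pr()
go([.628,-.0011,.18],Rdes(-2))
E
```

```text
clock: 10.6
tool_pos: [0.6271, -0.001, 0.2112]
eef_rot: [2.417, 2.006, -0.001]
wrist_force: [0.9, 0.5, -0.6]
opening: 0.0696
10.6 p [ 0.6271 -0.001   0.2112] yaw -10.63 z [-0.    -0.001 -1.   ] F [ 0.86  0.51 -0.57] op 0.0696 q [-4.200e-02  1.400e-02  1.560e+00 -1.000e-03  1.567e+00  1.440e-01]
turn [-0.0001  0.0003 -0.0959] shift [0.0001 0.0009 0.0312] dist 0.031 deg 8.630736927151776
```

```bash
python3 -m inch '[[[0,0,-0.04],[0,0.001,0.005],63],[[0,0,-0.08],[0,0.001,0.015],63],[[0,0,-0.096],[0,0.001,0.025],63],[[0,0,-0.096],[0,0.001,0.035],63],[[0,0,-0.096],[0,0.001,0.045],63],[[0,0,-0.096],[0,0.001,0.055],63],[[0,0,-0.096],[0,0.001,0.065],63],[[0,0,-0.096],[0,0.001,0.074],63],[[0,0,-0.096],[0,0.001,0.08],63],[[0,0,-0.096],[0,0.001,0.081],63]]'
python3 - <<'E'
from h import *
s=pr()
cv2.imwrite("pics/w7.png",grab_frame("wrist"))
for p in [(.6277,-.0101,.156),(.628+.018,-.0011,.156),(.628-.018,-.0011,.156)]: print(p,np.round(proj("wrist",p,s),1))
go([.628,-.0011,.13],Rdes(-2))
E
```

```text
clock: 11.6
tool_pos: [0.6278, -0.0012, 0.1292]
eef_rot: [-2.259, -2.182, 0.002]
wrist_force: [-1.2, 0.1, -0.8]
opening: 0.0702
11.6 p [ 0.6278 -0.0012  0.1292] yaw -2.0 z [-0.001 -0.    -1.   ] F [-1.25  0.12 -0.8 ] op 0.0702 q [-4.200e-02  5.300e-02  1.655e+00 -1.000e-03  1.435e+00 -7.000e-03]
(0.6277, -0.0101, 0.156) [312.5 351.4]
(0.646, -0.0011, 0.156) [359.1 329.6]
(0.61, -0.0011, 0.156) [266.  332.4]
turn [-0.0004  0.0003  0.    ] shift [ 0.0001  0.     -0.0002] dist 0.0 deg 0.04557253482775112
```

View pics/w7.png

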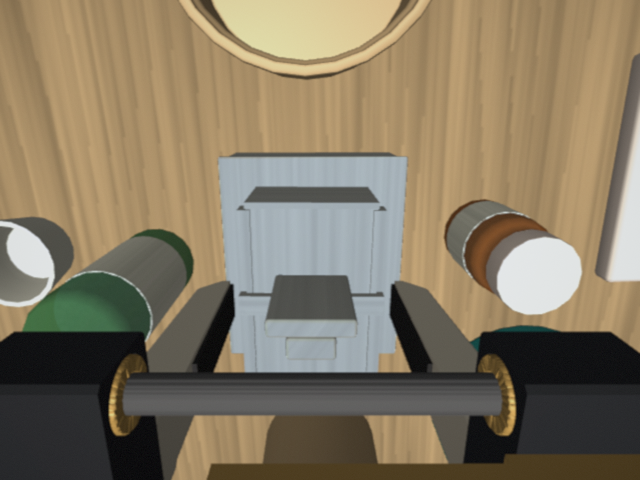

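The tab sits between the fingers (266–358, y≈328, predicted 331). I'll close on it and slide.

```bash
python3 -m inch '[[[0,0,0],[0,0,0],90],[[0,0,0],[0,0,0],120],[[0,0,0],[0,0,0],140],[[0,0,0],[0,0,0],160],[[0,0,0],[0,0,0],180],[[0,0,0],[0,0,0],255],[[0,0,0],[0,0,0],255],[[0,0,0],[0,0,0],255],[[0,0,0],[0,0,0],255],[[0,0,0],[0,0,0],255]]'
python3 - <<'E'
from h import *
s=pr()
M=R.from_rotvec(s["eef_rot"]).as_matrix()
print(M.T@np.array([.034,.999,0])*.042)
E
```

```text
clock: 12.65
tool_pos: [0.6279, -0.0012, 0.1298]
eef_rot: [-2.26, -2.182, 0.001]
wrist_force: [-2.8, 0.5, 2.4]
opening: 0.0357
12.65 p [ 0.6279 -0.0012  0.1298] yaw -2.0 z [-0.001 -0.    -1.   ] F [-2.79  0.46  2.38] op 0.0357 q [-4.200e-02  5.200e-02  1.654e+00 -1.000e-03  1.436e+00 -7.000e-03]
[ 4.19822722e-02 -3.66465511e-05 -2.06793270e-05]
```

```bash
python3 -m inch '[[[0,0,0],[0.003,0,0],255],[[0,0,0],[0.008,0,0],255],[[0,0,0],[0.014,0,0],255],[[0,0,0],[0.02,0,0],255],[[0,0,0],[0.026,0,0],255],[[0,0,0],[0.032,0,0],255],[[0,0,0],[0.036,0,0],255],[[0,0,0],[0.039,0,0],255],[[0,0,0],[0.041,0,0],255],[[0,0,0],[0.041,0,0],255]]'
python3 - <<'E'
from h import *
s=pr()
cv2.imwrite("pics/w8.png",grab_frame("wrist"));crop(grab_frame("scene"),230,170,430,310,4,"pics/s8.png")
E
```

```text
clock: 13.65
tool_pos: [0.6294, 0.04, 0.1298]
eef_rot: [-2.26, -2.183, 0.001]
wrist_force: [0.1, -0.6, 0.7]
opening: 0.036
13.65 p [0.6294 0.04   0.1298] yaw -1.99 z [-0.001 -0.    -1.   ] F [ 0.12 -0.56  0.69] op 0.036 q [ 0.023  0.058  1.648 -0.     1.436  0.058]
```

View pics/w8.png

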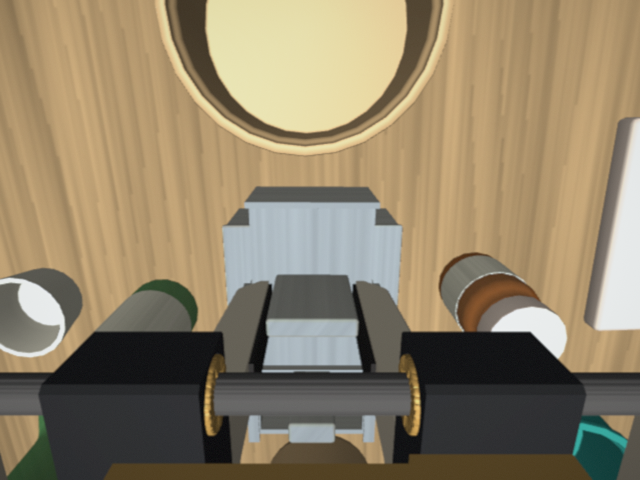

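View pics/s8.png

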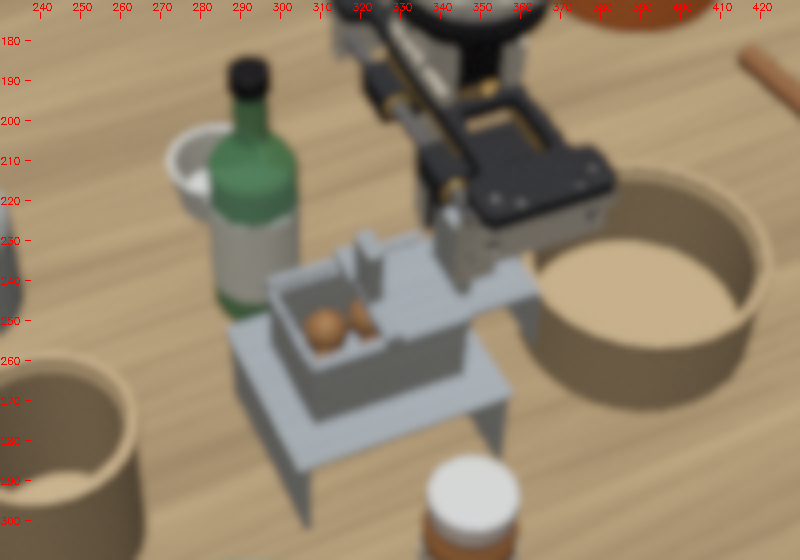

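The lid has slid about 41 mm and nuts are visible at the rear. I'll press on a little to the stop.

```bash
python3 -m inch '[[[0,0,0],[0.0005,0,0],255],[[0,0,0],[0.0005,0,0],255],[[0,0,0],[0.001,0,0],255],[[0,0,0],[0.001,0,0],255],[[0,0,0],[0.0015,0,0],255],[[0,0,0],[0.0015,0,0],255],[[0,0,0],[0.002,0,0],255],[[0,0,0],[0.002,0,0],255],[[0,0,0],[0.002,0,0],255],[[0,0,0],[0.002,0,0],255]]'
python3 -c "
from h import *
pr()"
```

```text
clock: 14.75
tool_pos: [0.6294, 0.0416, 0.1297]
eef_rot: [-2.26, -2.182, 0.001]
wrist_force: [0.3, -3.0, 0.7]
opening: 0.0358
14.75 p [0.6294 0.0416 0.1297] yaw -2.0 z [-0.001 -0.001 -1.   ] F [ 0.29 -3.04  0.73] op 0.0358 q [ 2.600e-02  5.900e-02  1.648e+00 -1.000e-03  1.436e+00  6.100e-02]
```

The reaction reached 3 N after 42.8 mm, so the lid is at its stop. I'll release and rise.

```bash
python3 -m inch '[[[0,0,0],[-0.0005,0,0],255],[[0,0,0],[-0.0005,0,0],130],[[0,0,0],[-0.0005,0,0],90],[[0,0,0],[-0.0005,0,0],63],[[0,0,0],[-0.0005,0,0],63],[[0,0,0],[-0.0005,0,-0.01],63],[[0,0,0],[-0.0005,0,-0.03],63],[[0,0,0],[-0.0005,0,-0.05],63],[[0,0,0],[-0.0005,0,-0.07],63],[[0,0,0],[-0.0005,0,-0.08],63]]'
python3 - <<'E'
from h import *
s=pr()
cv2.imwrite("pics/w9.png",grab_frame("wrist"))
go([.6277,-.0096,.21],Rdes(-92))
E
```

```text
clock: 15.75
tool_pos: [0.63, 0.0412, 0.2125]
eef_rot: [2.259, 2.181, 0.002]
wrist_force: [-0.0, 0.5, 0.7]
opening: 0.0698
15.75 p [0.63   0.0412 0.2125] yaw -2.0 z [ 0.002 -0.    -1.   ] F [-0.02  0.54  0.65] op 0.0698 q [ 0.025  0.022  1.55  -0.     1.567  0.06 ]
turn [ 0.0016 -0.0013  1.    ] shift [-0.0509 -0.0007  0.0033] dist 0.051 deg 89.99842495567674
```

View pics/w9.png

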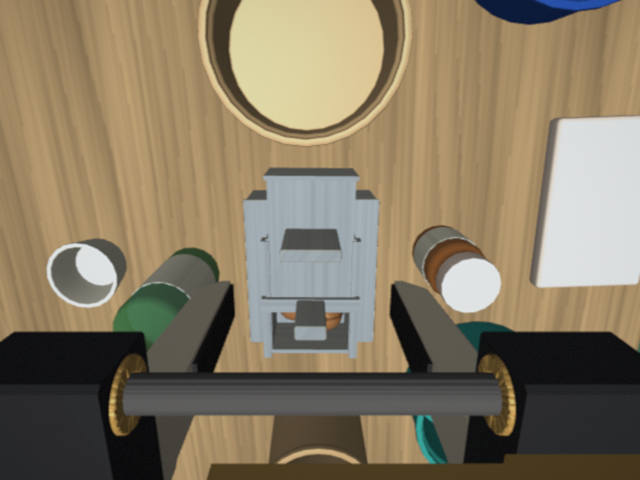

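```bash
python3 -m inch '[[[0,0,0.09],[-0.005,-0.001,0],145],[[0,0,0.18],[-0.01,-0.001,0],145],[[0,0,0.27],[-0.017,-0.001,0],145],[[0,0,0.36],[-0.024,-0.001,0],145],[[0,0,0.45],[-0.031,-0.001,0],145],[[0,0,0.54],[-0.038,-0.001,0],145],[[0,0,0.63],[-0.044,-0.001,0],145],[[0,0,0.72],[-0.049,-0.001,0],145],[[0,0,0.81],[-0.051,-0.001,0],145],[[0,0,0.9],[-0.051,-0.001,0],145]]'
python3 -m inch '[[[0,0,0.08],[0,0,0],145],[[0,0,0.103],[0,0,0],145],[[0,0,0.103],[0,0,0],145],[[0,0,0.103],[0,0,0],145],[[0,0,0.103],[0,0,0],145],[[0,0,0.103],[0,0,0],145],[[0,0,0.103],[0,0,0],145],[[0,0,0.103],[0,0,0],145],[[0,0,0.103],[0,0,0],145],[[0,0,0.103],[0,0,0],145]]'
python3 - <<'E'
from h import *
s=pr()
cv2.imwrite("pics/w10.png",grab_frame("wrist"))
go([.6277,-.0096,.122],Rdes(-92))
for p in [(.6277,-.0096,.156),(.6277+.01,-.0096,.156),(.6277-.01,-.0096,.156)]: print(p,np.round(proj("wrist",p,s),1))
crop(cv2.imread("pics/w10.png"),200,120,420,290,3,"pics/w10c.png")
E
```

```text
clock: 16.8
tool_pos: [0.6272, -0.01, 0.2126]
eef_rot: [3.136, 0.182, 0.003]
wrist_force: [0.0, -0.3, -0.3]
opening: 0.0398
clock: 17.8
tool_pos: [0.6272, -0.01, 0.2126]
eef_rot: [3.14, -0.072, 0.003]
wrist_force: [-0.2, -0.3, -1.1]
opening: 0.04
17.8 p [ 0.6272 -0.01    0.2126] yaw -92.62 z [ 0.002 -0.    -1.   ] F [-0.25 -0.25 -1.11] op 0.04 q [-0.056  0.013  1.559 -0.     1.567  1.56 ]
turn [ 0.0002 -0.0013 -0.0069] shift [ 0.0003 -0.0004  0.0906] dist 0.091 deg 0.6347463691202899
(0.6277, -0.0096, 0.156) [311.8 255.9]
(0.6377, -0.0096, 0.156) [311.  239.5]
(0.6177, -0.0096, 0.156) [312.6 271.8]
```

View pics/w10c.png

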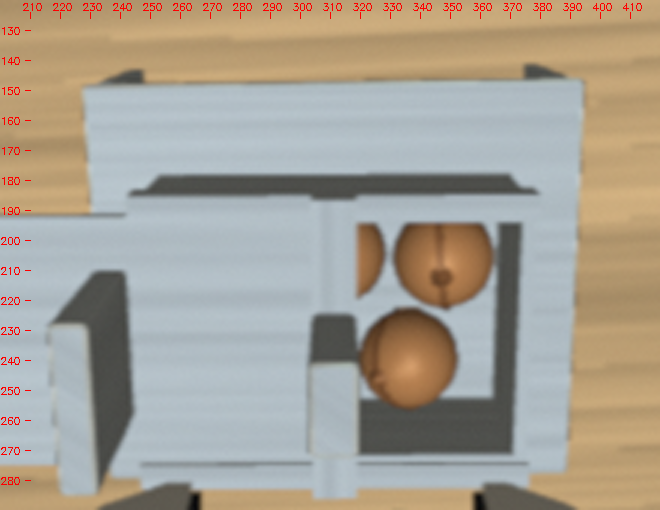

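View pics/w10.png

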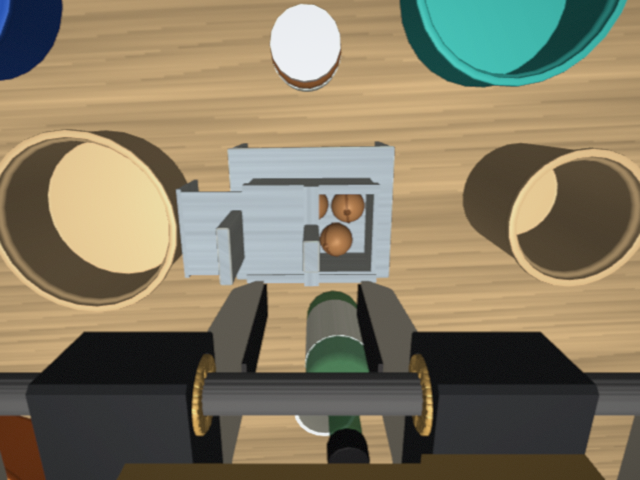

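Fin top is at (311,256), exactly as predicted, and the tab is well clear at x≈225. I'll descend.

```bash
python3 -m inch '[[[0,0,-0.007],[0,0,0.01],145],[[0,0,-0.007],[0,0,0.025],145],[[0,0,-0.007],[0,0,0.04],145],[[0,0,-0.007],[0,0,0.055],145],[[0,0,-0.007],[0,0,0.067],145],[[0,0,-0.007],[0,0,0.077],145],[[0,0,-0.007],[0,0,0.085],145],[[0,0,-0.007],[0,0,0.09],145],[[0,0,-0.007],[0,0,0.0905],145],[[0,0,-0.007],[0,0,0.0905],145]]'
python3 - <<'E'
from h import *
s=pr()
cv2.imwrite("pics/w11.png",grab_frame("wrist"))
E
```

```text
clock: 18.85
tool_pos: [0.6275, -0.0101, 0.1224]
eef_rot: [3.141, -0.055, 0.004]
wrist_force: [-0.6, 0.1, 0.4]
opening: 0.0401
18.85 p [ 0.6275 -0.0101  0.1224] yaw -91.99 z [ 0.002 -0.    -1.   ] F [-0.58  0.09  0.43] op 0.0401 q [-0.057  0.054  1.665 -0.     1.421  1.549]
```

View pics/w11.png

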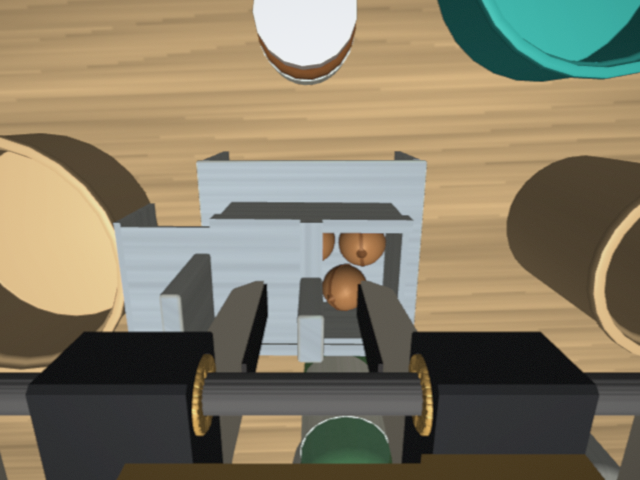

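```bash
python3 -m inch '[[[0,0,0],[0,0,0],180],[[0,0,0],[0,0,0],200],[[0,0,0],[0,0,0],215],[[0,0,0],[0,0,0],255],[[0,0,0],[0,0,0],255],[[0,0,0],[0,0,0],255],[[0,0,0],[0,0,0],255],[[0,0,0],[0,0,0],255],[[0,0,0],[0,0,0],255],[[0,0,0],[0,0,0],255]]'
python3 -c "
from h import *
pr()"
```

```text
clock: 19.9
tool_pos: [0.6276, -0.01, 0.1226]
eef_rot: [3.141, -0.055, 0.004]
wrist_force: [0.1, 1.7, -0.9]
opening: 0.0101
19.9 p [ 0.6276 -0.01    0.1226] yaw -91.99 z [ 0.003 -0.    -1.   ] F [ 0.09  1.71 -0.87] op 0.0101 q [-0.056  0.054  1.664 -0.     1.421  1.549]
```

Gripped (10.1 mm). I'll lift vertically.

```bash
python3 -m inch '[[[0,0,0],[0,0,-0.003],255],[[0,0,0],[0,0,-0.009],255],[[0,0,0],[0,0,-0.017],255],[[0,0,0],[0,0,-0.026],255],[[0,0,0],[0,0,-0.036],255],[[0,0,0],[0,0,-0.046],255],[[0,0,0],[0,0,-0.055],255],[[0,0,0],[0,0,-0.062],255],[[0,0,0],[0,0,-0.066],255],[[0,0,0],[0,0,-0.067],255]]'
python3 - <<'E'
from h import *
s=pr()
cv2.imwrite("pics/w12.png",grab_frame("wrist"))
go([.6275,.12,.1876],Rdes(-92))
s9=dict(tool_pos=np.array([.63,.0412,.2125]),eef_rot=np.array([2.259,2.181,.002]))
print(ray("wrist",306,145,.07,s9),ray("wrist",199,30,.07,s9),ray("wrist",411,30,.07,s9))
E
```

```text
clock: 20.9
tool_pos: [0.6275, -0.01, 0.1901]
eef_rot: [3.141, -0.055, 0.005]
wrist_force: [0.4, -0.1, -4.9]
opening: 0.01
20.9 p [ 0.6275 -0.01    0.1901] yaw -91.99 z [ 0.003 -0.    -1.   ] F [ 0.35 -0.06 -4.91] op 0.01 q [-0.056  0.02   1.588 -0.     1.53   1.549]
turn [ 0.0001 -0.0018  0.0001] shift [-0.0044 -0.1299  0.0022] dist 0.13 deg 0.16113205474001938
[0.62744948 0.09852436 0.07      ] [0.55668012 0.17875762 0.07      ] [0.70296005 0.17370437 0.07      ]
```

View pics/w12.png

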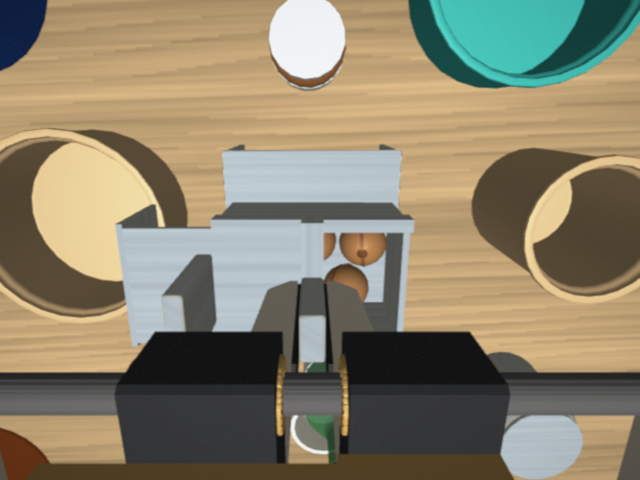

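```bash
python3 -m inch '[[[0,0,0],[0,-0.004,0],255],[[0,0,0],[0,-0.012,0],255],[[0,0,0],[-0.001,-0.024,0],255],[[0,0,0],[-0.001,-0.04,0],255],[[0,0,0],[-0.002,-0.058,0],255],[[0,0,0],[-0.002,-0.076,0],255],[[0,0,0],[-0.003,-0.094,0],255],[[0,0,0],[-0.003,-0.11,0],255],[[0,0,0],[-0.003,-0.122,0],255],[[0,0,0],[-0.003,-0.13,0],255]]'
python3 - <<'E'
from h import *
s=pr()
cv2.imwrite("pics/w13.png",grab_frame("wrist"))
R0=R.from_rotvec(s["eef_rot"]).as_matrix()
e=np.array([np.cos(np.radians(88)),np.sin(np.radians(88)),0]);ax=np.cross(np.array([0,0,1.]),e) # tin y
O=np.array([.629,.122,.1265])
for th in range(0,61,5):
    Rt=R.from_rotvec(np.radians(th)*ax).as_matrix()
    p=O+Rt@np.array([0,0,.0626]);M=Rt@Rdes(-92)
    print(th,(R.from_matrix(R0.T@M).as_rotvec()/(np.pi/2)).round(3),(R0.T@(p-s["tool_pos"])).round(4),p.round(3))
E
```

```text
clock: 21.95
tool_pos: [0.629, 0.1214, 0.1897]
eef_rot: [3.141, -0.053, 0.004]
wrist_force: [0.7, 0.1, -4.7]
opening: 0.0099
21.95 p [0.629  0.1214 0.1897] yaw -91.95 z [ 0.003 -0.    -1.   ] F [ 0.67  0.09 -4.69] op 0.0099 q [ 1.510e-01  4.900e-02  1.560e+00 -1.000e-03  1.530e+00  1.756e+00]
0 [ 0.    -0.002  0.001] [ 0.     -0.0006  0.0006] [0.629 0.122 0.189]
5 [-0.055 -0.002  0.001] [ 0.     -0.0061  0.0008] [0.629 0.127 0.189]
10 [-0.111 -0.002  0.   ] [ 0.     -0.0115  0.0015] [0.629 0.133 0.188]
15 [-0.167 -0.002  0.   ] [ 0.     -0.0168  0.0027] [0.63  0.138 0.187]
20 [-0.222 -0.002  0.   ] [ 0.     -0.022   0.0044] [0.63  0.143 0.185]
25 [-0.278 -0.002  0.   ] [ 0.     -0.0271  0.0065] [0.63  0.148 0.183]
30 [-0.333 -0.002  0.   ] [ 0.     -0.0319  0.009 ] [0.63  0.153 0.181]
35 [-0.389 -0.002  0.   ] [ 0.     -0.0365  0.0119] [0.63  0.158 0.178]
40 [-0.444 -0.002 -0.   ] [ 0.     -0.0409  0.0152] [0.63  0.162 0.174]
45 [-0.5   -0.002 -0.   ] [ 0.     -0.0449  0.0189] [0.631 0.166 0.171]
50 [-0.555 -0.002 -0.   ] [ 0.     -0.0486  0.023 ] [0.631 0.17  0.167]
55 [-0.611 -0.002 -0.   ] [-0.     -0.0519  0.0273] [0.631 0.173 0.162]
60 [-0.667 -0.002 -0.   ] [-0.     -0.0549  0.0319] [0.631 0.176 0.158]
```

View pics/w13.png

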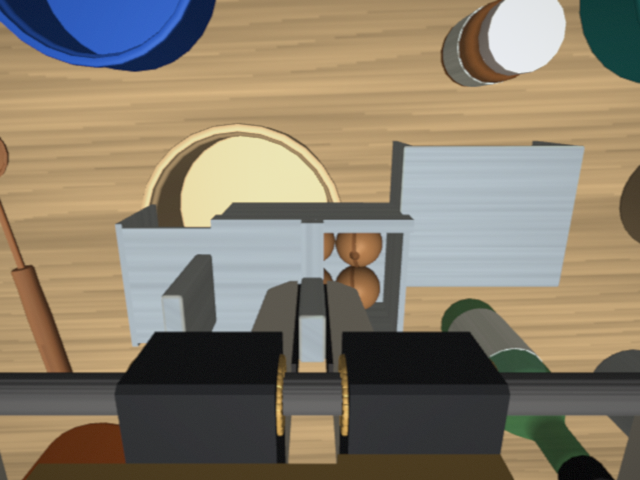

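Lid still open, and all is positioned over the crock. I'll start tipping.

```bash
python3 -m inch '[[[-0.028,0,0],[0,-0.003,0],255],[[-0.083,0,0],[0,-0.009,0.001],255],[[-0.139,0,0],[0,-0.014,0.002],255],[[-0.194,0,0],[0,-0.0195,0.0035],255],[[-0.25,0,0],[0,-0.0245,0.0055],255],[[-0.305,0,0],[0,-0.0295,0.008],255],[[-0.361,0,0],[0,-0.034,0.0105],255],[[-0.417,0,0],[0,-0.0385,0.0135],255],[[-0.472,0,0],[0,-0.043,0.017],255],[[-0.5,0,0],[0,-0.045,0.019],255]]'
python3 - <<'E'
from h import *
s=pr()
cv2.imwrite("pics/w14.png",grab_frame("wrist"))
crop(grab_frame("scene"),230,130,450,290,3,"pics/s14.png")
R0=R.from_rotvec(s["eef_rot"]).as_matrix()
e=np.array([np.cos(np.radians(88)),np.sin(np.radians(88)),0]);ax=np.cross(np.array([0,0,1.]),e)
O=np.array([.629,.122,.1265])
for th in range(45,66,5):
    Rt=R.from_rotvec(np.radians(th)*ax).as_matrix()
    p=O+Rt@np.array([0,0,.0626]);M=Rt@Rdes(-92)
    print(th,(R.from_matrix(R0.T@M).as_rotvec()/(np.pi/2)).round(3),(R0.T@(p-s["tool_pos"])).round(4))
E
```

```text
clock: 23.0
tool_pos: [0.6305, 0.1676, 0.1694]
eef_rot: [2.353, -0.04, -0.014]
wrist_force: [0.0, -0.4, -4.3]
opening: 0.0099
23.0 p [0.6305 0.1676 0.1694] yaw -91.98 z [-0.022 -0.709 -0.705] F [ 0.   -0.37 -4.35] op 0.0099 q [ 0.506  0.325  1.425 -0.677  1.804  2.091]
45 [ 0.002 -0.001  0.   ] [ 0.0001  0.0019 -0.    ]
50 [-0.054 -0.001  0.   ] [ 0.0001 -0.0036  0.0002]
55 [-0.109 -0.001 -0.   ] [ 0.0001 -0.009   0.0009]
60 [-0.165 -0.001 -0.   ] [ 0.0001 -0.0143  0.0021]
65 [-0.22  -0.001 -0.   ] [ 0.0001 -0.0196  0.0037]
```

View pics/w14.png

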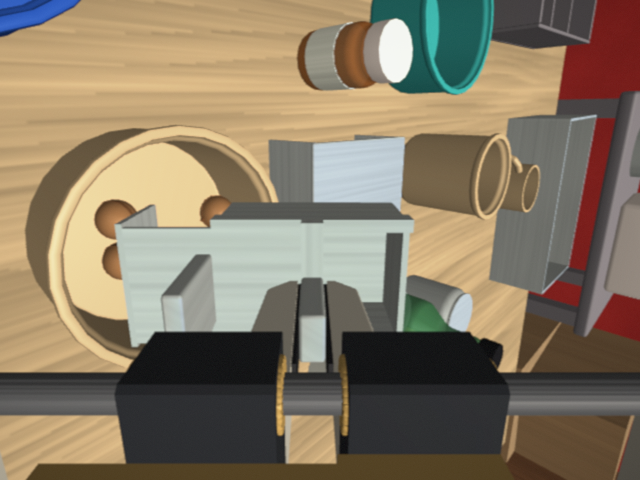

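View pics/s14.png

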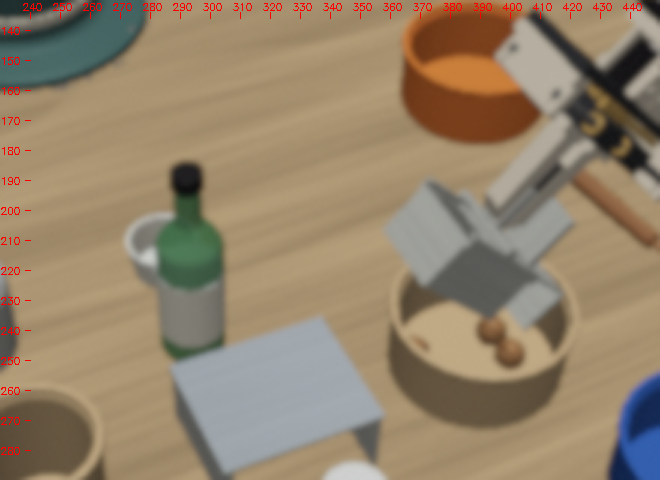

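Nuts are in the crock (at least three seen), and the tin's rear looks empty. I'll tip a bit further and hold to be sure.

```bash
python3 -m inch '[[[-0.03,0,0],[0,-0.001,0],255],[[-0.06,0,0],[0,-0.004,0],255],[[-0.09,0,0],[0,-0.007,0],255],[[-0.11,0,0],[0,-0.009,0.001],255],[[-0.13,0,0],[0,-0.011,0.001],255],[[-0.13,0,0],[0,-0.011,0.001],255],[[-0.13,0,0],[0,-0.011,0.001],255],[[-0.13,0,0],[0,-0.011,0.001],255],[[-0.13,0,0],[0,-0.011,0.001],255],[[-0.13,0,0],[0,-0.011,0.001],255]]'
python3 - <<'E'
from h import *
s=pr()
crop(grab_frame("wrist"),0,100,430,400,2,"pics/w15.png") if 0 else cv2.imwrite("pics/w15.png",grab_frame("wrist"))
R0=R.from_rotvec(s["eef_rot"]).as_matrix()
e=np.array([np.cos(np.radians(88)),np.sin(np.radians(88)),0]);ax=np.cross(np.array([0,0,1.]),e)
O=np.array([.629,.122,.1265])
for th in range(55,-1,-5):
    Rt=R.from_rotvec(np.radians(th)*ax).as_matrix()
    p=O+Rt@np.array([0,0,.0626]);M=Rt@Rdes(-92)
    print(th,(R.from_matrix(R0.T@M).as_rotvec()/(np.pi/2)).round(3),(R0.T@(p-s["tool_pos"])).round(4))
E
```

```text
clock: 24.1
tool_pos: [0.6306, 0.1745, 0.1607]
eef_rot: [2.151, -0.036, -0.018]
wrist_force: [-0.9, -0.6, -3.7]
opening: 0.0099
24.1 p [0.6306 0.1745 0.1607] yaw -91.96 z [-0.027 -0.836 -0.548] F [-0.88 -0.64 -3.68] op 0.0099 q [ 0.556  0.418  1.4   -0.822  1.892  2.127]
55 [ 0.019 -0.001  0.   ] [0.0002 0.0021 0.0001]
50 [ 0.075 -0.001  0.   ] [0.0002 0.0075 0.0005]
45 [ 0.13  -0.001  0.   ] [0.0002 0.0129 0.0014]
40 [ 0.186 -0.001  0.   ] [0.0002 0.0182 0.0027]
35 [ 0.242 -0.001  0.   ] [0.0002 0.0234 0.0045]
30 [ 0.297 -0.001  0.001] [0.0002 0.0283 0.0067]
25 [ 0.353 -0.001  0.001] [0.0002 0.0331 0.0094]
20 [ 0.408 -0.001  0.001] [0.0002 0.0376 0.0125]
15 [ 0.464 -0.001  0.001] [0.0002 0.0419 0.0159]
10 [ 0.519 -0.001  0.001] [0.0001 0.0458 0.0198]
5 [ 0.575 -0.001  0.001] [0.0001 0.0493 0.0239]
0 [ 0.63  -0.001  0.001] [0.0001 0.0525 0.0283]
```

View pics/w15.png

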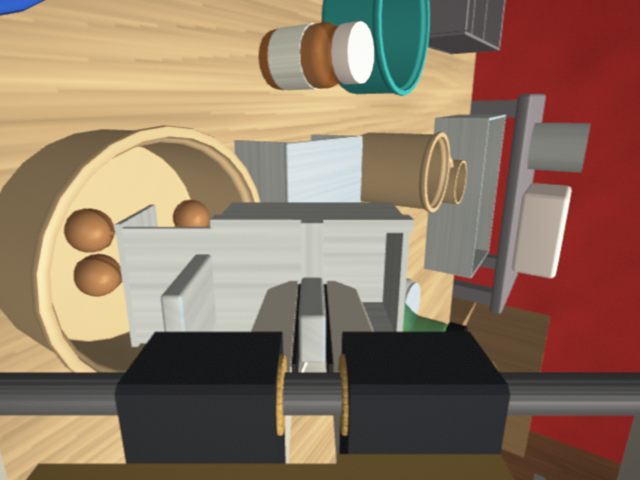

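```bash
python3 -m inch '[[[0.03,0,0],[0,0.003,0],255],[[0.09,0,0],[0,0.009,0],255],[[0.16,0,0],[0,0.0155,0.002],255],[[0.24,0,0],[0,0.023,0.0045],255],[[0.32,0,0],[0,0.030,0.008],255],[[0.4,0,0],[0,0.037,0.012],255],[[0.48,0,0],[0,0.043,0.017],255],[[0.55,0,0],[0,0.048,0.022],255],[[0.61,0,0],[0,0.0515,0.027],255],[[0.63,0,0],[0,0.0525,0.028],255]]'
python3 - <<'E'
from h import *
s=pr()
cv2.imwrite("pics/w16.png",grab_frame("wrist"))
crop(grab_frame("scene"),230,130,450,290,3,"pics/s16.png")
go([.629,.122,.20],Rdes(-92))
go([.6275,-.0102,.19],Rdes(-92))
E
```

```text
clock: 25.15
tool_pos: [0.6288, 0.1204, 0.1901]
eef_rot: [-3.139, 0.055, -0.003]
wrist_force: [-0.6, 1.2, -4.1]
opening: 0.0094
25.15 p [0.6288 0.1204 0.1901] yaw -92.01 z [ 0.002  0.002 -1.   ] F [-0.63  1.19 -4.11] op 0.0094 q [0.149 0.048 1.56  0.002 1.531 1.754]
turn [ 0.0006 -0.0007 -0.    ] shift [ 0.0002 -0.0012 -0.0104] dist 0.01 deg 0.07897935156422799
turn [ 0.0006 -0.0007 -0.    ] shift [ 0.0033  0.1309 -0.0003] dist 0.131 deg 0.07897935156422799
```

View pics/w16.png

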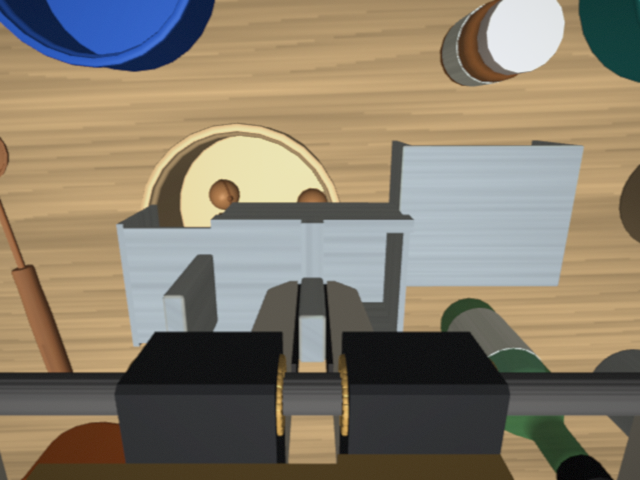

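View pics/s16.png

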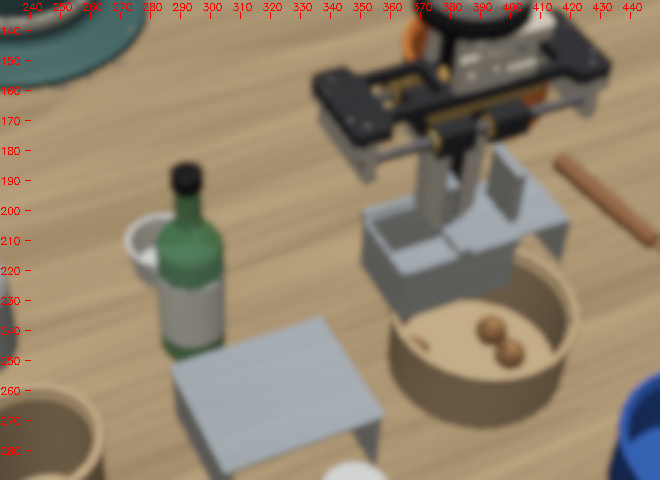

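Visible part of the tin is empty. I'll move back over the riser.

```bash
python3 -m inch '[[[0,0,0],[0,0.004,0],255],[[0,0,0],[0,0.012,0],255],[[0,0,0],[0.001,0.024,0],255],[[0,0,0],[0.001,0.04,0],255],[[0,0,0],[0.002,0.058,0],255],[[0,0,0],[0.002,0.076,0],255],[[0,0,0],[0.003,0.094,0],255],[[0,0,0],[0.003,0.112,0],255],[[0,0,0],[0.003,0.125,0],255],[[0,0,0],[0.003,0.131,0],255]]'
python3 - <<'E'
from h import *
s=pr()
cv2.imwrite("pics/w17.png",grab_frame("wrist"))
im=grab_frame("scene");crop(im,280,150,440,280,5,"pics/s17.png")
go([.6272,-.0105,.125],Rdes(-92))
E
```

```text
clock: 26.25
tool_pos: [0.6271, -0.0118, 0.1897]
eef_rot: [3.14, -0.057, 0.002]
wrist_force: [0.8, 0.3, -3.7]
opening: 0.0097
26.25 p [ 0.6271 -0.0118  0.1897] yaw -92.07 z [ 0.001 -0.001 -1.   ] F [ 0.81  0.27 -3.73] op 0.0097 q [-5.900e-02  2.100e-02  1.588e+00 -1.000e-03  1.531e+00  1.548e+00]
turn [ 0.0006 -0.0006 -0.0006] shift [-0.     -0.0005  0.0647] dist 0.065 deg 0.09367582896118215
```

View pics/w17.png

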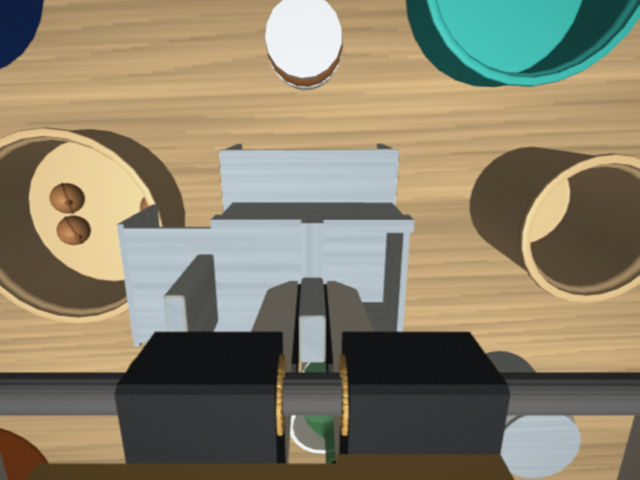

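View pics/s17.png

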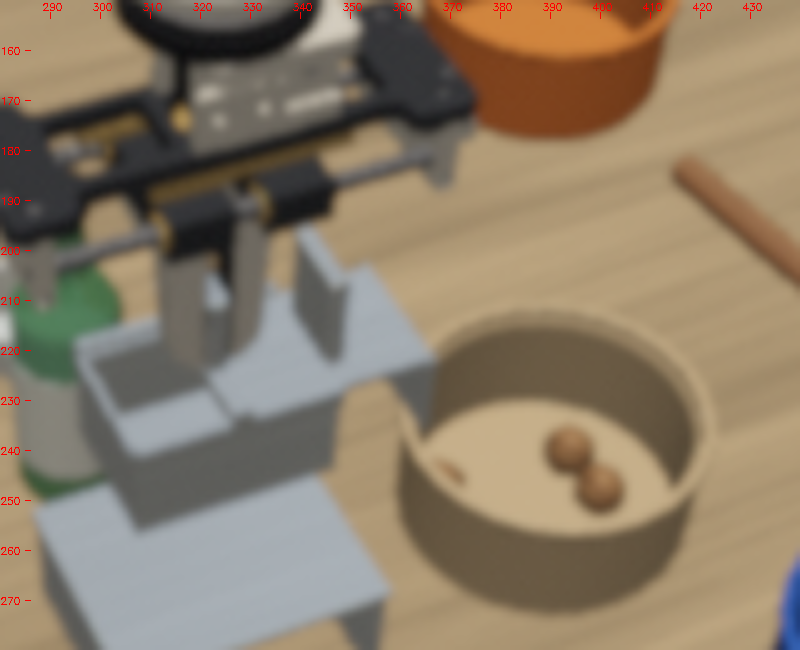

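Run:
```python
from h import *
crop(grab_frame("top"),205,195,355,275,5,"pics/t17.png")
```

```text
(no output)
```

View pics/t17.png

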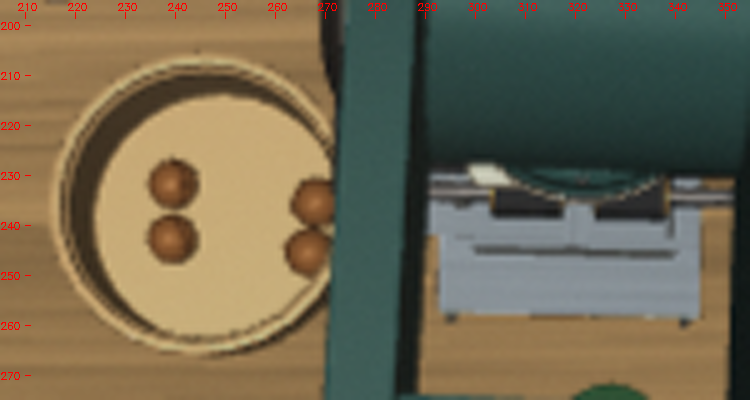

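All four nuts are in the crock, at (239,232), (239,243), (268,235) and (267,245). I'll lower the tin.

```bash
python3 -m inch '[[[0,0,0],[0,-0.0005,0.006],255],[[0,0,0],[0,-0.0005,0.015],255],[[0,0,0],[0,-0.0005,0.026],255],[[0,0,0],[0,-0.0005,0.037],255],[[0,0,0],[0,-0.0005,0.047],255],[[0,0,0],[0,-0.0005,0.055],255],[[0,0,0],[0,-0.0005,0.06],255],[[0,0,0],[0,-0.0005,0.063],255],[[0,0,0],[0,-0.0005,0.065],255],[[0,0,0],[0,-0.0005,0.065],255]]'
python3 -c "
from h import *
pr()"
```

```text
clock: 27.4
tool_pos: [0.6273, -0.0099, 0.1248]
eef_rot: [3.14, -0.056, 0.002]
wrist_force: [0.3, 0.3, -3.7]
opening: 0.0098
27.4 p [ 0.6273 -0.0099  0.1248] yaw -92.03 z [ 0.001 -0.001 -1.   ] F [ 0.34  0.33 -3.71] op 0.0098 q [-5.600e-02  5.300e-02  1.662e+00 -1.000e-03  1.426e+00  1.550e+00]
```

```bash
python3 -m inch '[[[0,0,0],[0,0,0.001],255],[[0,0,0],[0,0,0.001],255],[[0,0,0],[0,0,0.0015],255],[[0,0,0],[0,0,0.002],255],[[0,0,0],[0,0,0.002],255],[[0,0,0],[0,0,0.0025],255],[[0,0,0],[0,0,0.0025],255],[[0,0,0],[0,0,0.0025],255],[[0,0,0],[0,0,0.0025],255],[[0,0,0],[0,0,0.0025],255]]'
python3 -c "
from h import *
pr()"
```

```text
clock: 28.4
tool_pos: [0.6274, -0.01, 0.1226]
eef_rot: [3.14, -0.056, 0.002]
wrist_force: [-3.3, -0.5, 4.0]
opening: 0.0099
28.4 p [ 0.6274 -0.01    0.1226] yaw -92.03 z [ 0.001 -0.001 -1.   ] F [-3.32 -0.52  4.04] op 0.0099 q [-5.600e-02  5.400e-02  1.664e+00 -1.000e-03  1.422e+00  1.550e+00]
```

On the riser (contact +4 N). I'll open to 40 mm, clear of the tab, and rise.

```bash
python3 -m inch '[[[0,0,0],[0,0,0],220],[[0,0,0],[0,0,0],180],[[0,0,0],[0,0,0],145],[[0,0,0],[0,0,0],145],[[0,0,0],[0,0,-0.01],145],[[0,0,0],[0,0,-0.03],145],[[0,0,0],[0,0,-0.055],145],[[0,0,0],[0,0,-0.08],145],[[0,0,0],[0,0,-0.1],145],[[0,0,0],[0,0,-0.11],145]]'
python3 -m inch '[[[0,0,0],[0,0,-0.02],145],[[0,0,0],[-0.02,0.02,-0.04],145],[[0,0,0],[-0.05,0.03,-0.06],145],[[0,0,0],[-0.08,0.05,-0.06],145],[[0,0,0],[-0.11,0.07,-0.06],145],[[0,0,0],[-0.14,0.09,-0.06],145],[[0,0,0],[-0.17,0.11,-0.06],145],[[0,0,0],[-0.19,0.12,-0.06],145],[[0,0,0],[-0.2,0.13,-0.06],145],[[0,0,0],[-0.2,0.13,-0.06],145]]'
python3 - <<'E'
from h import *
s=pr()
im=grab_frame("top");cv2.imwrite("pics/t18.png",im);crop(grab_frame("scene"),230,150,430,290,4,"pics/s18.png")
crop(im,205,185,355,285,5,"pics/t18c.png")
E
```

```text
clock: 29.4
tool_pos: [0.6277, -0.0099, 0.2355]
eef_rot: [3.14, -0.056, 0.007]
wrist_force: [0.8, -0.5, 0.3]
opening: 0.0402
clock: 30.4
tool_pos: [0.4224, -0.1335, 0.295]
eef_rot: [3.14, -0.058, 0.008]
wrist_force: [-0.3, 0.6, -0.3]
opening: 0.0399
30.4 p [ 0.4224 -0.1335  0.295 ] yaw -92.11 z [ 0.005 -0.001 -1.   ] F [-0.3   0.63 -0.3 ] op 0.0399 q [-3.640e-01 -4.110e-01  1.790e+00  1.000e-03  1.757e+00  1.244e+00]
```

View pics/t18c.png

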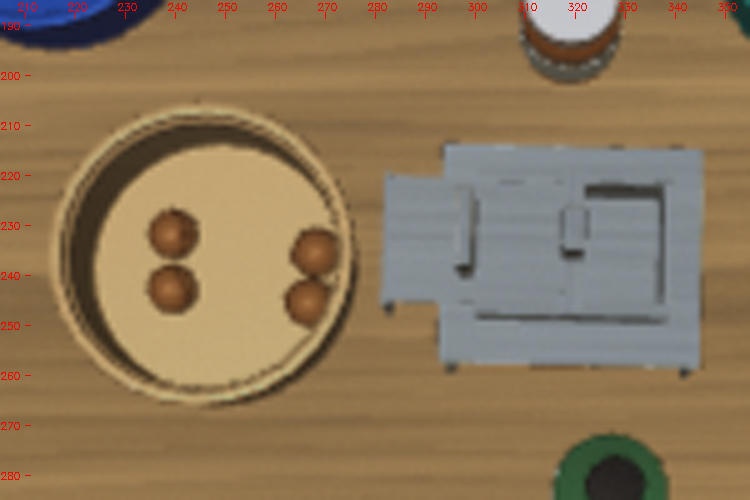

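View pics/s18.png

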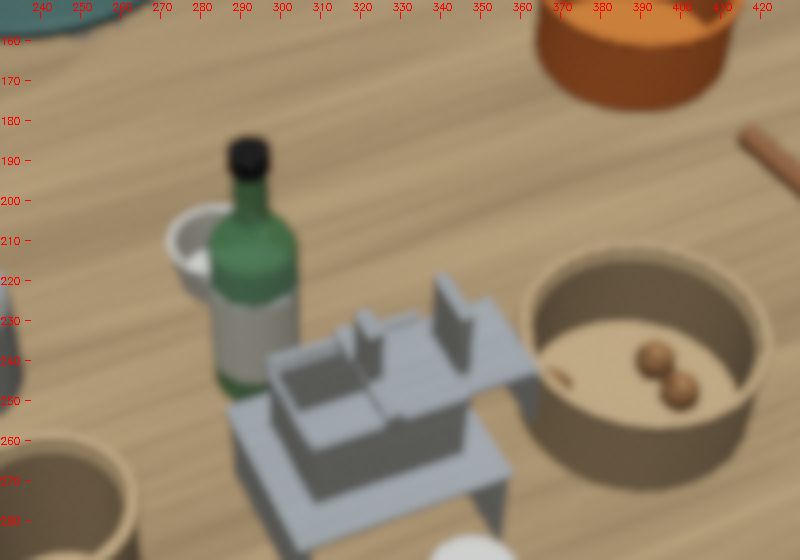

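View pics/t18.png

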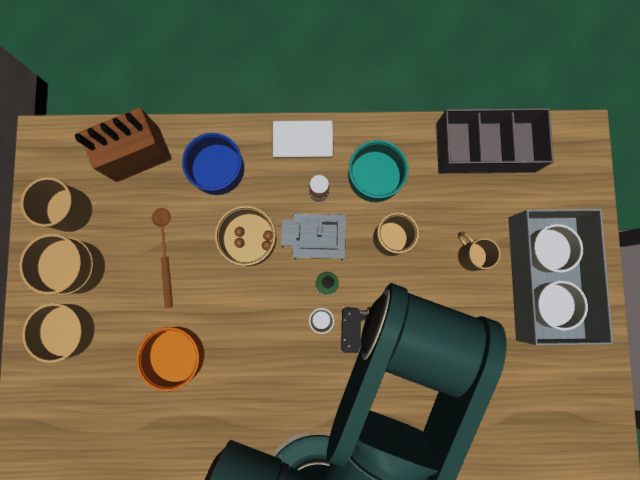

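All four nuts are in the crock, the tin stands upright in the middle of the riser with its lid open, and the other objects look undisturbed. Handing in.

```bash
python3 -c "
from station import hand_in
print(hand_in())"
```

```text
the job is handed in; nothing more can be done
None
```

The job is done and handed in, with about 30 s of the 72 s used.

**What I did**
- I pinched the fin and tab together, which shut the lid, and carried the tin to the riser. There I set it down shut, upright and in the middle, and let go.
- I pinched the tab and slid the lid about 43 mm, until the reaction force rose to 3 N at the stop. Then I let go of it.
- I lifted the tin by its fin, tipped it about 57° over the wide beige crock, stood it back in the middle of the riser, and let go. The arm then backed off.

**Last checks**
- The top view shows all four walnuts in the beige crock, and the part of the tin that can be seen is empty.
- The tin stands upright on the riser with its lid open. I judged it centred from that view and from the gripper's position when it let go, at (0.627, -0.010).
- The other objects look to be where they were.
- No force reading in the state came near the limits; the largest component was about 5 N.

**Disagreements:** The top and wrist cameras differed by about 4 mm on both the tin's first position and the crock's position. I used values in between, and neither caused trouble.

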